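Pack rusks into the snack carrier with a turner, pin on the lid and lock it

ROBOT

A 6-joint arm with a two-finger parallel gripper is mounted at the origin on a cart in front of the work surface, level with it; the furniture and walls round the work are solid. World frame = base frame: x ahead of the robot, y to its left, z up, the work surface at z = 0. Lengths are in m, angles in rad, forces in N, time in s.
With the tool pointing down it reaches from about 0.375 to 0.75 m from the base axis. Payload 9 kg.
Tool frame: the origin (TCP) lies midway between the tips of the shut fingers; the grasp point (between the pads) lies 19 mm behind it; z points along the fingers, y is the line along which they close (so a half turn about z gives the same grasp; the last joint's range is limited). The gripper opens to 85 mm and grips with 20 to 120 N. Pads are 22 mm wide; open, the fingers measure 114 mm over their backs; the gripper's body (76 mm by 85 mm) begins 54 mm behind the grasp point. The pads swing forward as they close: fully open they stand 13 mm farther back than shut.
Start: joints at [0.909, 0.104, 0.097, 1.564, 0, 1.353], TCP at [0.258, 0.542, 0.231] pointing down, gripper open.
Joint ranges: [-2.99, 2.99], [-0.84, 1.86], [-1.1, 1.16], [-1.84, 2.11], [-1.51, 1.56], [-3.14, 3.14]. Speed limits (rad/s): [2.22, 2.22, 2.57, 3.14, 3.14, 3.14].

INTERFACE

Orientations are given as a rotation vector (axis times angle).
In Python, from cell import * gives the robot as it stands. The module is installed in compiled form; this text tells all that it offers.
- The arm moves only by the tool send_rows, never from a script. Its arguments are lists of equal length, an entry for each row: "jaw": the gripper command: -1 is shut, 1 is fully open, values between are in proportion; "translation": the shift along the world's x, y, z in cm, a list of three; "angular": the turn, a rotation vector about the world's x, y, z in rad, a list of three. A call has 1 to 12 rows; each row is the pose to reach, as a shift and turn from the pose commanded when the call began; what a row does not reach only later rows make up. A row lasts 1/12 s, in which the tool goes at most 41.7 mm and 7.16 degrees, less where a joint would pass 70% of its speed; a pose out of reach is approached as far as the arm can. A call with a gripper value outside its range is refused whole. The fingers move at their own pace and stop on an object; "grip_force" is the grip in N (left out, the last holds). Time passes only in rows, so rows that repeat a pose let the fingers close. It gives the time, the measured TCP pose, the force, the opening and the grip force at its end, in the units of the state.
- read_state(): the state, without advancing time (a new reading comes with each control period).
- snapshot(name): name is "scene" or "top" or "wrist"; returns a dict with "img" (480x640x3 uint8, red, green, blue), "intrinsics" (3x3 intrinsics, pixels), "origin" and "orientation" of the camera in the world. Camera axes: x right, y up, looking along -z (the intrinsics and any distortion apply to the point x, -y, -z); pixel columns grow to the right and rows downward; lengths in m; the calibration is good to about 2 mm. The wrist camera is an equidistant fisheye: a pixel r from the principal point sees the ray r / f radians off the axis. A picture is of the moment at which its call begins. There is no depth.
- sign_off(): hands the job in; it is judged then, once.
Trained networks look in the newest picture that a camera, given by its name, has taken for a name from the list of things; names that differ only in an ending like _2 or _b are one class to them, and where a whole thing is asked for, a point or a joint stands for the part that bears it (a point fixed in the world has none). Each returns a list of dicts, best first, with "score" (0 to 1); they miss things now and then, are a little off and sometimes report something else, mostly with a low value. They report only what shows in the picture. A call takes as long as a camera call.
- recognise(camera, thing): "centre" ([column, row] in pixels, amid what is visible of it).
The state is a dict: "clock": time; "qpos": joint angles; "joint_velocities": joint speeds; "effort": joint torques, N m; "position": TCP position; "ee_rot": TCP orientation; "contact_force": force on the tool from outside, world axes, zero at the start; "ft_torque": the same for the moment, N m; "finger_gap": finger opening in m; "finger_force": force on a finger pad.
Only numpy, scipy, OpenCV 4.12 (cv2) and the standard library are available. Lean on these libraries where they do the work, as an engineer would, in place of code of your own. Each camera call takes 0.05 s, during which the arm holds its last target. There are 200 camera calls.

TASK

Pack the baked rusks for an outing: slide the turner under each rusk on the baking sheet and tip it into the carrier's white dish, without ever touching a rusk with the fingers, and lay the turner back in its rest when you no longer need it. Once all rusks are in, put the lid flat down on the carrier with its two holes over the two pins and fold the cam lever right down so that the bolt locks it. Leave everything else on the counter where it is.

Things in the scene. Friction and masses are not known exactly. Their poses are not given: they have to be found in the camera images.
- rusk_0: oat rusk, flat round biscuit 46 mm across, 10.5 mm thick, 30 g, on the baking sheet (2 or 3 of the 3 are present, the others None). Origin at the centre of its underside, z up through its top. Its lower edge is bevelled: 30 mm across at the underside, 46 mm across 3.5 mm higher
- rusk_1: oat rusk, flat round biscuit 46 mm across, 10.5 mm thick, 30 g, on the baking sheet (2 or 3 of the 3 are present, the others None). Origin at the centre of its underside, z up through its top. Its lower edge is bevelled: 30 mm across at the underside, 46 mm across 3.5 mm higher
- rusk_2: oat rusk, flat round biscuit 46 mm across, 10.5 mm thick, 30 g, on the baking sheet (2 or 3 of the 3 are present, the others None). Origin at the centre of its underside, z up through its top. Its lower edge is bevelled: 30 mm across at the underside, 46 mm across 3.5 mm higher
- baking_sheet: dark steel baking sheet, fixed, 124 mm (its x, away from the robot) by 172 mm (its y, left), 3 mm thick; origin at the centre of its underside. 4 mm wide lips: 20 mm high on its far (+x) edge, 10 mm high on both side edges; the far lip's inner face is at x = +58 mm. The near edge is open: a turner goes in there along +x until the rusk stops against the far lip
- turner: cranked steel turner, 120 g. Origin at the centre of the underside of its flat blade: 64 mm long (x, front edge at +32 mm), 48 mm wide, 1.2 mm thick, polished (friction about 0.3). A neck rises from its rear edge to a level dark wooden handle at x = -52 to -130 mm, 18 mm wide (y), 22 mm tall, centred 44 mm above the blade's underside
- turner_grip (a point): middle of the turner's handle, near the balance point, to be taken from above across its 18 mm width: at (-75, 0, +44) mm in the turner's frame
- turner_tip (a point): middle of the front edge of the turner's blade, at its underside: at (+32, 0, 0) mm in the turner's frame
- turner_rest: white ceramic rest, fixed, 170 x 66 mm; origin on the counter under the place of the blade's centre. Flat top 8 mm high, side rails beside the blade 13 mm high at y = +-31 mm; at x = -118 mm a fork 38 mm high, prongs to 53 mm with a 32 mm gap for the handle. The turner lies in it blade flat on the top, handle in the fork, x axes alike, its origin 8 mm above the rest's
- carrier: wooden snack carrier, fixed: board 106 mm (x, away from the robot) by 214 mm (y, left) by 10 mm, origin under it on the counter 16 mm to the left of its centre. On it a white dish, rim 44 mm above the counter; left of it a block 44 mm high with two pins; right of it (y = -76 to -120 mm) a block 52 mm high with the cam latch, its cheeks 75 mm high
- dish_floor (a point): centre of the dish's inner floor, 14 mm above the counter, axes as the carrier's; the dish is 88 mm (x) by 128 mm (y) inside, 30 mm deep, walls 4 mm
- pin_near (a point): foot of the pin nearer the robot, 44 mm above the counter, where the lid's underside comes to lie; the pin is 8 mm thick and 20 mm tall with a tapered top; at (-34, +78) mm in the carrier's frame
- pin_far (a point): the same for the pin farther from the robot, at (+34, +78) mm
- lid: wooden lid of the carrier, on the counter: board 96 mm (x) by 158 mm (y) by 8 mm, 160 g, origin at the centre of its underside. In the middle a bar handle 60 mm long (x), 16 mm wide, up to 32 mm above the underside, to be pinched across y. Two 10 mm holes near its +y end. Seated, axes along the carrier's, its origin is at (0, +9, +44) mm in the carrier's frame
- hole_near (a point): centre, at the underside, of the lid's hole that goes on pin_near: at (-34, +69, 0) mm in the lid's frame
- hole_far (a point): the same for the hole that goes on pin_far: at (+34, +69, 0) mm
- cam_lever (a joint): angle of the cam lever in rad: 0 = upright and free, 1.45 = folded down outwards to the right (carrier's -y), locked. Turns about the carrier's x axis through lever_pivot, stays where left (0.07 N m to move) and by a cam drives a flat bolt up to 14 mm over the lid's right-hand edge; with the bolt out the lid cannot be put on
- lever_pivot (a point): axis of the cam lever, 66 mm above the counter, at (0, -104) mm in the carrier's frame
- lever_tip (a point): end of the cam lever, a 16 mm wide, 7 mm thick steel arm with a black knob-like end 20 mm wide and 10 mm thick, 55 mm from the pivot
- toy_frog: green frog bath toy, a dome 68 mm across and 38 mm tall, loose bystander: leave alone; origin at the centre of its underside

How it is judged:
On the way, in this order (a step that is already met when the one before it is completed fails the run):
1. every rusk lies in the carrier's dish (x of rusk_0 in the frame of dish_floor between -0.035 and 0.035 m and y of rusk_0 in the frame of dish_floor between -0.055 and 0.055 m and z of rusk_0 in the frame of dish_floor between -0.006 and 0.019 m and x of rusk_1 in the frame of dish_floor between -0.035 and 0.035 m and y of rusk_1 in the frame of dish_floor between -0.055 and 0.055 m and z of rusk_1 in the frame of dish_floor between -0.006 and 0.019 m and x of rusk_2 in the frame of dish_floor between -0.035 and 0.035 m and y of rusk_2 in the frame of dish_floor between -0.055 and 0.055 m and z of rusk_2 in the frame of dish_floor between -0.006 and 0.019 m), for 0.5 s.
2. the lid lies flat on the carrier with both holes over their pins (angle between lid's own z axis and vertical below 0.04 rad and horizontal distance between hole_near and pin_near below 0.003 m and z of hole_near in the frame of pin_near between -0.003 and 0.003 m and horizontal distance between hole_far and pin_far below 0.003 m and z of hole_far in the frame of pin_far between -0.003 and 0.003 m), for 0.3 s.
3. the cam lever is folded down and the lid is locked (all of step 2 and value of joint cam_lever above 1.3 rad), for 0.3 s.
At the end, for the whole second after the job is handed in: Rusks in the dish (35 x 55 mm about its centre, under 19 mm above its floor); lid on (holes within 3 mm of the pins, level to 0.04 rad); lever past 1.3 rad; turner in its rest (within 20 mm and 0.15 rad, blade down); all at rest (all of step 1 and all of step 3 and horizontal distance between turner and turner_rest below 0.02 m and angle between the x axis of turner and the x axis of turner_rest, either way round below 0.15 rad and angle between turner's own z axis and vertical below 0.1 rad and z of turner in the frame of turner_rest between 0.003 and 0.014 m and linear speed of each of rusk_0, rusk_1, rusk_2, lid, turner below 0.03 m/s); the robot touches nothing.
It fails at once if a rusk is touched by the fingers or any part of the arm (contact force between any of the arm, the fingers and rusk_0 above 0.3 N or contact force between any of the arm, the fingers and rusk_1 above 0.3 N or contact force between any of the arm, the fingers and rusk_2 above 0.3 N).
It fails at once if a bystander is moved by more than 30 mm (distance of toy_frog from where it was at the start of the episode above 0.03 m).
Of rusk_0, rusk_1, rusk_2 only 2 to 3 are there at a start; the rules pass over those that are not, and their reading is None.
At some moment in a run one of rusk_0, rusk_1, rusk_2 may be knocked a few centimetres aside while the robot is not near it.
It also fails if it takes over 210 s, if anything falls off the work surface, if the arm or the gripper's body presses on something with over 40 N, if the wrist force passes 120 N, or if a joint passes its speed limit or range.

## Working session

There is one attempt and no reset: what is moved stays moved. The work goes in short steps, Python scripts to look and compute and a tool call to move; the robot and the scene stay as the last step left them, time stands still between calls to the robot, and variables do not carry over. Pictures are saved under pics/ and viewed, at most 14 in all, crops included, and the job is handed in when it is done.

Besides the shell and the picture viewer there is one more tool, called after ">>>" as name(argument=value, ...), one argument or row to a line, values as JSON. send_rows: Moves the arm, as the interface text tells. Its arguments: {"type":"object","properties":{"jaw":{"type":"array"},"translation":{"type":"array"},"angular":{"type":"array"},"grip_force":{"type":"number"}},"required":["jaw","translation","angular"]}

```bash
mkdir -p pics; cat > h.py <<'E'
from cell import *
import numpy as np, cv2
from scipy.spatial.transform import Rotation as R
def rot(o):
    o=np.array(o,float)
    if o.shape==(3,3): return o
    return R.from_rotvec(o).as_matrix() if o.size==3 else R.from_quat(o).as_matrix()
def ray(s,cam,px):
    K=np.array(s["intrinsics"]);u=(px[0]-K[0,2])/K[0,0];v=(px[1]-K[1,2])/K[1,1]
    if cam=="wrist":
        r=np.hypot(u,v)+1e-12;d=np.array([u/r*np.sin(r),-v/r*np.sin(r),-np.cos(r)])
    else: d=np.array([u,-v,-1])
    return rot(s["orientation"])@d
def at(s,cam,px,z):
    d=ray(s,cam,px);o=np.array(s["origin"]);return o+d*(z-o[2])/d[2]
def proj(s,cam,P):
    K=np.array(s["intrinsics"]);p=(np.atleast_2d(P)-np.array(s["origin"]))@rot(s["orientation"])
    x,y,z=p[:,0],-p[:,1],-p[:,2]
    if cam=="wrist":
        rr=np.hypot(x,y);t=np.arctan2(rr,z)/(rr+1e-12);a,b=x*t,y*t
    else: a,b=x/z,y/z
    return np.c_[K[0,0]*a+K[0,2],K[1,1]*b+K[1,2]]
def save(s,n): cv2.imwrite("pics/"+n,s["img"][:,:,::-1])
E
python3 - <<'E'
from h import *
st=read_state();print(st["position"],st["ee_rot"],st["clock"])
H=dict(rusk_0=.0135,baking_sheet=.003,turner=.03,turner_grip=.063,turner_tip=.01,turner_rest=.01,carrier=.03,dish_floor=.014,pin_near=.054,pin_far=.054,lid=.008,hole_near=.008,hole_far=.008,lever_tip=.12,lever_pivot=.066,toy_frog=.02)
for c in ["scene","top"]:
    s=snapshot(c);save(s,c+"0.png");print(c,np.round(s["origin"],3),np.round(s["orientation"],3).tolist(),np.round(s["intrinsics"],1).tolist())
    for k,z in H.items():
        for r in recognise(c,k)[:4]: print(k,round(r["score"],2),np.round(r["centre"],0),np.round(at(s,c,r["centre"],z),3))
E
```

```text
[0.25738543 0.54161263 0.23051208] [-6.91250617e-01 -3.06401464e+00  1.92184600e-03] 0.0
scene [-0.304 -0.578  1.044] [0.755, -0.374, -0.872] [[499.4, 0.0, 321.3], [0.0, 499.4, 236.0], [0.0, 0.0, 1.0]]
rusk_0 0.41 [224. 217.] [0.452 0.378 0.014]
baking_sheet 0.69 [230. 221.] [0.458 0.359 0.003]
turner 0.75 [396. 327.] [ 0.403 -0.275  0.03 ]
turner_grip 0.72 [399. 324.] [ 0.391 -0.285  0.063]
turner_tip 0.85 [397. 320.] [ 0.434 -0.26   0.01 ]
turner_tip 0.37 [225. 219.] [0.45  0.369 0.01 ]
turner_rest 0.89 [403. 338.] [ 0.398 -0.299  0.01 ]
carrier 0.92 [295. 226.] [0.542 0.162 0.03 ]
dish_floor 0.96 [299. 226.] [0.561 0.163 0.014]
dish_floor 0.74 [230. 224.] [0.441 0.339 0.014]
pin_near 0.64 [298. 227.] [0.523 0.135 0.054]
pin_far 0.68 [295. 228.] [0.514 0.138 0.054]
pin_far 0.24 [350. 291.] [ 0.412 -0.127  0.054]
lid 0.69 [346. 287.] [ 0.451 -0.09   0.008]
lid 0.43 [296. 227.] [0.556 0.173 0.008]
hole_near 0.95 [348. 289.] [ 0.447 -0.1    0.008]
hole_far 0.92 [348. 288.] [ 0.449 -0.097  0.008]
hole_far 0.72 [327. 213.] [0.666 0.135 0.008]
lever_tip 0.22 [252. 256.] [0.309 0.112 0.12
[... 642 characters left out ...]
[359. 272.] [ 0.445 -0.088  0.063]
turner_tip 0.7 [432. 288.] [ 0.419 -0.261  0.01 ]
turner_rest 0.74 [450. 295.] [ 0.405 -0.3    0.01 ]
carrier 0.76 [249. 236.] [0.526 0.164 0.03 ]
dish_floor 0.84 [252. 236.] [0.53  0.159 0.014]
pin_near 0.71 [232. 298.] [0.381 0.194 0.054]
pin_near 0.64 [252. 233.] [0.528 0.154 0.054]
pin_far 0.88 [252. 232.] [0.532 0.155 0.054]
lid 0.7 [360. 274.] [ 0.449 -0.093  0.008]
hole_near 0.84 [356. 272.] [ 0.453 -0.085  0.008]
hole_far 0.89 [360. 270.] [ 0.457 -0.093  0.008]
lever_tip 0.58 [434. 290.] [ 0.402 -0.241  0.12 ]
lever_tip 0.44 [282. 209.] [0.57  0.087 0.12 ]
lever_pivot 0.95 [247. 231.] [0.531 0.165 0.066]
toy_frog 0.73 [232. 296.] [0.388 0.198 0.02 ]
```

```bash
python3 - <<'E'
import cv2
a=cv2.imread("pics/top0.png")[170:370,80:520]
# 440x200 -> scale
cv2.imwrite("pics/top0c.png",cv2.resize(a[:, :270],None,fx=2.96,fy=2.96,interpolation=cv2.INTER_CUBIC))
cv2.imwrite("pics/top0d.png",cv2.resize(a[30:180,220:],None,fx=3.6,fy=3.6,interpolation=cv2.INTER_CUBIC))
E
```

```text
(no output)
```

View pics/top0c.png

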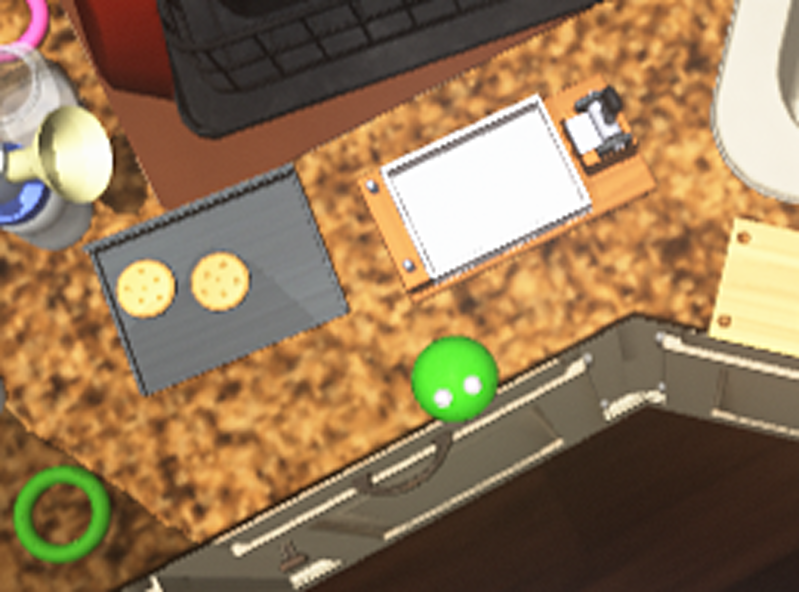

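View pics/top0d.png

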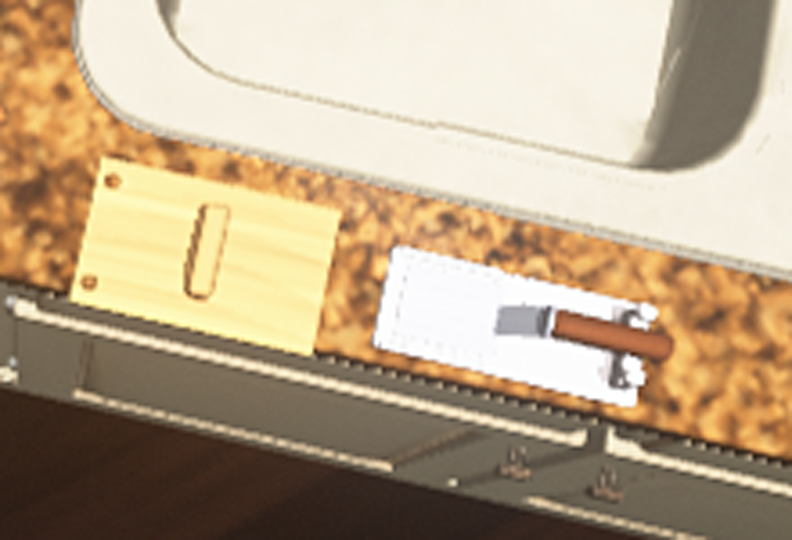

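The top view shows two rusks at full-frame pixels (129,267) and (154,265), the dish at (245,236), and the pins at (206,233) and (218,260). The lid's holes are on its left side, at (331,250) and (325,278). The turner's handle points right, towards (485,294). Next I'll work out the poses.

```bash
cat > m.py <<'E'
from h import *
s=snapshot("top")
A=lambda x,y,z:at(s,"top",(x/2.96+80,y/2.96+170),z)
B=lambda x,y,z:at(s,"top",(x/3.6+300,y/3.6+200),z)
f=lambda a:np.round(a,3)
def ang(a,b): d=b-a;return f([np.degrees(np.arctan2(d[1],d[0])),np.hypot(*d[:2])])
nl,nr,fr,fl=A(145,393,.010),A(348,310,.010),A(293,165,.023),A(90,245,.023)
print("sheet",f(nl),f(nr),f(fr),f(fl),ang(nr,nl),ang(fr,fl),ang(nr,fr),f((nl+nr+fr+fl)/4))
print("rusks",f(A(146,288,.0135)),f(A(220,281,.0135)))
pf,pn=A(373,187,.064),A(408,265,.064)
print("pins",f(pf),f(pn),ang(pn,pf))
print("board near",f(A(415,300,.01)),f(A(653,185,.01)),ang(A(653,185,.01),A(415,300,.01)))
print("dish rim",[f(A(*p,.044)) for p in [(382,170),(540,97),(592,208),(433,282)]])
hf,hn=B(112,181,.008),B(89,282,.008)
print("holes",f(hf),f(hn),ang(hn,hf),"bar",f(B(217,206,.032)),f(B(197,297,.032)),ang(B(197,297,.032),B(217,206,.032)))
print("lid corners",[f(B(*p,.008)) for p in [(103,158),(340,210),(315,355),(72,300)]])
print("rest",[f(B(*p,.008)) for p in [(397,248),(375,348)]],"handle",f(B(558,325,.055)),f(B(668,345,.055)),ang(B(668,345,.055),B(558,325,.055)))
print("blade/neck",f(B(498,320,.01)),f(B(545,322,.03)))
E
python3 m.py
```

```text
sheet [0.367 0.432 0.01 ] [0.436 0.28  0.01 ] [0.547 0.328 0.023] [0.479 0.481 0.023] [114.355   0.167] [113.994   0.168] [23.296  0.121] [0.457 0.38  0.017]
rusks [0.448 0.438 0.014] [0.455 0.381 0.014]
pins [0.523 0.257 0.064] [0.463 0.227 0.064] [26.84   0.066]
board near [0.445 0.228 0.01 ] [0.542 0.046 0.01 ] [117.968   0.207]
dish rim [array([0.541, 0.255, 0.044]), array([0.602, 0.135, 0.044]), array([0.515, 0.092, 0.044]), array([0.454, 0.211, 0.044])]
holes [ 0.502 -0.026  0.008] [ 0.436 -0.013  0.008] [-11.438   0.068] bar [ 0.483 -0.092  0.032] [ 0.425 -0.08   0.032] [-11.561   0.06 ]
lid corners [array([ 0.517, -0.02 ,  0.008]), array([ 0.487, -0.174,  0.008]), array([ 0.393, -0.158,  0.008]), array([ 0.424, -0.002,  0.008])]
rest [array([ 0.464, -0.21 ,  0.008]), array([ 0.399, -0.196,  0.008])] handle [ 0.411 -0.302  0.055] [ 0.4   -0.369  0.055] [8.1181e+01 6.8000e-02]
blade/neck [ 0.419 -0.274  0.01 ] [ 0.416 -0.299  0.03 ]
```

>>> send_rows(
  jaw=[1, 1, 1, 1, 1, 1, 1, 1, 1, 1, 1, 1],
  translation=[
    [19.3, -44.2, 2],
    [19.3, -44.2, 2],
    [19.3, -44.2, 2],
    [19.3, -44.2, 2],
    [19.3, -44.2, 2],
    [19.3, -44.2, 2],
    [19.3, -44.2, 2],
    [19.3, -44.2, 2],
    [19.3, -44.2, 2],
    [19.3, -44.2, 2],
    [19.3, -44.2, 2],
    [19.3, -44.2, 2],
  ],
  angular=[
    [0, 0, 1.4],
    [0, 0, 1.4],
    [0, 0, 1.4],
    [0, 0, 1.4],
    [0, 0, 1.4],
    [0, 0, 1.4],
    [0, 0, 1.4],
    [0, 0, 1.4],
    [0, 0, 1.4],
    [0, 0, 1.4],
    [0, 0, 1.4],
    [0, 0, 1.4],
  ],
)

```text
clock: 2.75
position: [0.4342, 0.1388, 0.2499]
ee_rot: [-1.332, 2.844, -0.0]
contact_force: [1.3, 0.5, 0.5]
finger_gap: 0.0856
finger_force: 0.0
```

>>> send_rows(
  jaw=[1, 1, 1, 1, 1, 1, 1, 1, 1, 1, 1, 1],
  translation=[
    [-4.1, -42, -5],
    [-4.1, -42, -5],
    [-4.1, -42, -5],
    [-4.1, -42, -5],
    [-4.1, -42, -5],
    [-4.1, -42, -5],
    [-4.1, -42, -5],
    [-4.1, -42, -5],
    [-4.1, -42, -5],
    [-4.1, -42, -5],
    [-4.1, -42, -5],
    [-4.1, -42, -5],
  ],
  angular=[
    [0, 0, 0.4],
    [0, 0, 0.4],
    [0, 0, 0.4],
    [0, 0, 0.4],
    [0, 0, 0.4],
    [0, 0, 0.4],
    [0, 0, 0.4],
    [0, 0, 0.4],
    [0, 0, 0.4],
    [0, 0, 0.4],
    [0, 0, 0.4],
    [0, 0, 0.4],
  ],
)

```text
clock: 3.75
position: [0.3914, -0.2844, 0.1982]
ee_rot: [1.858, -2.532, -0.0]
contact_force: [0.3, -0.2, 0.9]
finger_gap: 0.0855
finger_force: 0.0
```

```bash
cat >> h.py <<'E'
def pose():
    st=read_state();M=rot(st["ee_rot"]);p=np.array(st["position"])
    print("t",round(st["clock"],2),"TCP",np.round(p,4),"yaw_y",round(np.degrees(np.arctan2(M[1,1],M[0,1])),2),"z",np.round(M[:,2],3),"q",np.round(st["qpos"],2),"F",np.round(st["contact_force"],1),"gap",round(st["finger_gap"],4))
    return p,M
E
python3 - <<'E'
from h import *
pose();s=snapshot("wrist");save(s,"w1.png")
for k,z in dict(turner=.05,turner_grip=.063,turner_tip=.01).items():
    for r in recognise("wrist",k)[:3]: print(k,round(r["score"],2),np.round(r["centre"],0),np.round(at(s,"wrist",r["centre"],z),3))
o=np.array([.4244,-.2465]);u=np.array([.208,.978])
E
```

```text
t 3.75 TCP [ 0.3914 -0.2844  0.1982] yaw_y 162.54 z [-0.001 -0.001 -1.   ] q [-0.9  -0.26 -0.31  1.52 -0.   -2.16] F [ 0.3 -0.2  0.9] gap 0.0855
turner 0.67 [288. 234.] [ 0.421 -0.28   0.05 ]
turner_grip 0.83 [289. 233.] [ 0.418 -0.283  0.063]
turner_tip 0.94 [287. 230.] [ 0.427 -0.275  0.01 ]
```

View pics/w1.png

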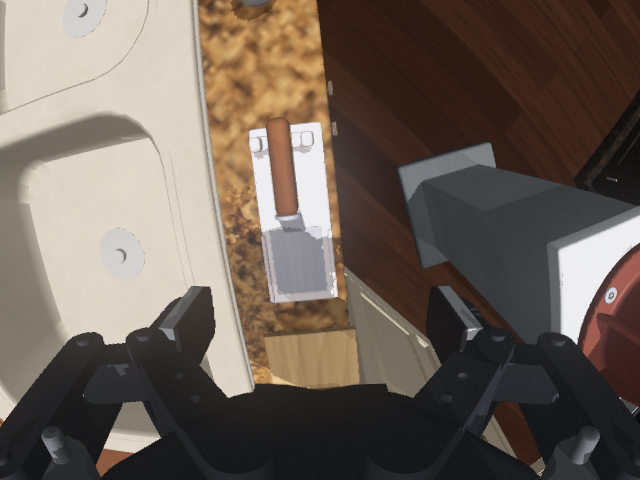

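The wrist picture shows the turner lying in its rest, with the handle from (278,120) to (288,214) and the blade below it. The front corners of the rest are at (270,301) and (336,297).

```bash
python3 - <<'E'
from h import *
import pickle
pose();s=snapshot("wrist");save(s,"w2.png");a=s["img"]
hsv=cv2.cvtColor(a,cv2.COLOR_RGB2HSV)
m=((hsv[...,0]<14)&(hsv[...,1]>120)&(hsv[...,2]>80)).astype(np.uint8)
m[:, :220]=0;m[:,340:]=0;m[:90]=0;m[260:]=0
n,l,st,c=cv2.connectedComponentsWithStats(cv2.morphologyEx(m,cv2.MORPH_OPEN,np.ones((3,3))))
i=1+np.argmax(st[1:,4]);print(st[i],c[i])
pts=np.argwhere(l==i)[:,::-1]
w=np.array([at(s,"wrist",p,.060) for p in pts])[:,:2]
print(cv2.minAreaRect((w*1000).astype(np.float32)))
cc=w.mean(0);e=np.linalg.eigh(np.cov(w.T))[1][:,1];e*=np.sign(e[1]);t=(w-cc)@e
print("c",cc,"yaw",np.degrees(np.arctan2(e[1],e[0])),t.min(),t.max(),"front",cc+e*t.max(),"rear",cc+e*t.min(),"grip",cc+e*(t.max()-.023),cc+e*(t.min()+.055))
E
```

```text
t 3.95 TCP [ 0.3929 -0.279   0.1997] yaw_y 162.83 z [-0.  0. -1.] q [-0.89 -0.26 -0.31  1.52  0.   -2.16] F [-0.5 -0.3 -0.1] gap 0.0852
[266 106  23  48 712] [278.41292135 127.16713483]
((403.5725402832031, -356.15185546875), (35.803810119628906, 16.07677459716797), 74.87890625)
c [ 0.40218232 -0.35787176] yaw 78.64695868397617 -0.015473929868512488 0.020104080267180715 front [ 0.40613988 -0.33816106] rear [ 0.39913622 -0.37304291] grip [ 0.40161225 -0.36071101] [ 0.40996318 -0.3191191 ]
```

>>> send_rows(
  jaw=[1, 1, 1, 1, 1, 1, 1, 1, 1, 1, 1],
  translation=[
    [1.7, -4, -3],
    [1.7, -4, -3],
    [1.7, -4, -5],
    [1.7, -4, -7],
    [1.7, -4, -9],
    [1.7, -4, -11],
    [1.7, -4, -11],
    [1.7, -4, -11],
    [1.7, -4, -11],
    [1.7, -4, -11],
    [1.7, -4, -11],
  ],
  angular=[
    [0, 0, 0.1],
    [0, 0, 0.1],
    [0, 0, 0.1],
    [0, 0, 0.1],
    [0, 0, 0.1],
    [0, 0, 0.1],
    [0, 0, 0.1],
    [0, 0, 0.1],
    [0, 0, 0.1],
    [0, 0, 0.1],
    [0, 0, 0.1],
  ],
)

```text
clock: 4.92
position: [0.4105, -0.3202, 0.0912]
ee_rot: [1.989, -2.432, 0.004]
contact_force: [-0.9, 0.3, 0.1]
finger_gap: 0.0853
finger_force: 0.0
```

```bash
python3 - <<'E'
from h import *
p,M=pose();s=snapshot("wrist");a=s["img"].copy()
o=np.array([.410,-.319]);u=np.array([np.cos(np.radians(78.5)),np.sin(np.radians(78.5))]);v=np.array([-u[1],u[0]])
for x in (-55,0,23):
  for y in (-9,9):
    q=proj(s,"wrist",np.r_[o+u*x/1e3+v*y/1e3,.063])[0];cv2.circle(a,tuple(np.int32(q)),2,(0,255,0),-1)
s["img"]=a;save(s,"w3.png")
E
```

```text
t 4.92 TCP [ 0.4105 -0.3202  0.0912] yaw_y 168.56 z [ 0.001 -0.002 -1.   ] q [-0.91 -0.12 -0.38  1.31 -0.   -2.29] F [-0.9  0.3  0.1] gap 0.0853
```

View pics/w3.png

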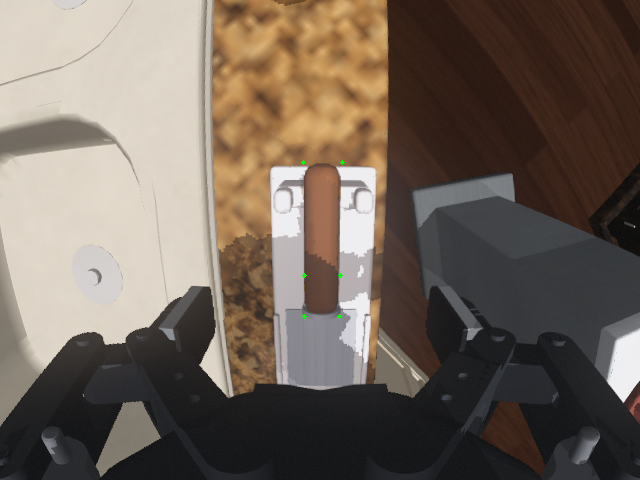

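The overlay matches the handle, which spans (304–340, 165–315). I'll go down and grip it.

>>> send_rows(
  jaw=[1, 1, 1, 1, 1, -1, -1, -1, -1, -1, -1, -1],
  translation=[
    [0, 0.1, -2],
    [0, 0.1, -4],
    [0, 0.1, -5.7],
    [0, 0.1, -5.7],
    [0, 0.1, -5.7],
    [0, 0.1, -5.7],
    [0, 0.1, -5.7],
    [0, 0.1, -5.7],
    [0, 0.1, -5.7],
    [0, 0.1, -5.7],
    [0, 0.1, -5.7],
    [0, 0.1, -5.7],
  ],
  angular=[
    [0, 0, 0],
    [0, 0, 0],
    [0, 0, 0],
    [0, 0, 0],
    [0, 0, 0],
    [0, 0, 0],
    [0, 0, 0],
    [0, 0, 0],
    [0, 0, 0],
    [0, 0, 0],
    [0, 0, 0],
    [0, 0, 0],
  ],
  grip_force=110,
)

```text
clock: 5.97
position: [0.41, -0.3189, 0.0332]
ee_rot: [1.988, -2.432, 0.001]
contact_force: [-1.6, 0.5, 6.4]
finger_gap: 0.0165
finger_force: 107.8
```

```bash
python3 - <<'E'
from h import *
pose()
E
```

```text
t 5.97 TCP [ 0.41   -0.3189  0.0332] yaw_y 168.54 z [ 0.    -0.001 -1.   ] q [-0.91 -0.08 -0.45  1.2  -0.   -2.28] F [-1.6  0.5  6.4] gap 0.0165
```

>>> send_rows(
  jaw=[-1, -1, -1, -1, -1, -1, -1, -1, -1, -1, -1, -1],
  translation=[
    [0, 0, 1.5],
    [0, 0, 4],
    [0, 0, 7],
    [0, 0, 10],
    [0, 3, 13],
    [0.5, 7, 16],
    [1, 11, 17],
    [1, 15, 17],
    [1, 19, 17],
    [1, 23, 17],
    [1, 27, 17],
    [1, 31.9, 17],
  ],
  angular=[
    [0, 0, 0],
    [0, 0, 0],
    [0, 0, 0],
    [0, 0, 0],
    [0, 0, -0.1],
    [0, 0, -0.2],
    [0, 0, -0.3],
    [0, 0, -0.4],
    [0, 0, -0.5],
    [0, 0, -0.5],
    [0, 0, -0.5],
    [0, 0, -0.5],
  ],
)

```text
clock: 6.97
position: [0.4193, -0.0066, 0.2025]
ee_rot: [-1.324, 2.849, -0.0]
contact_force: [1.5, 0.7, -2.2]
finger_gap: 0.0164
finger_force: 107.6
```

>>> send_rows(
  jaw=[-1, -1, -1, -1, -1, -1, -1, -1, -1, -1, -1, -1],
  translation=[
    [-1, 3.5, 0],
    [-2, 7, -0.5],
    [-3, 10.5, -1],
    [-4, 14, -2],
    [-5, 18, -3],
    [-6, 21, -4],
    [-7, 25, -5],
    [-8, 29, -5],
    [-9, 32, -5],
    [-9, 32, -5],
    [-9, 32, -5],
    [-9, 32, -5],
  ],
  angular=[
    [0, 0, -0.1],
    [0, 0, -0.2],
    [0, 0, -0.3],
    [0, 0, -0.4],
    [0, 0, -0.448],
    [0, 0, -0.448],
    [0, 0, -0.448],
    [0, 0, -0.448],
    [0, 0, -0.448],
    [0, 0, -0.448],
    [0, 0, -0.448],
    [0, 0, -0.448],
  ],
)

```text
clock: 7.97
position: [0.3296, 0.3113, 0.1523]
ee_rot: [0.66, -3.071, 0.001]
contact_force: [0.2, -0.5, -0.8]
finger_gap: 0.0162
finger_force: 107.9
```

```bash
python3 - <<'E'
from h import *
pose();s=snapshot("wrist");save(s,"w4.png")
for k in ["rusk_0"]:
    for r in recognise("wrist",k)[:4]: print(k,round(r["score"],2),np.round(r["centre"],0),np.round(at(s,"wrist",r["centre"],.0135),3))
t=snapshot("top");save(t,"t4.png")
for r in recognise("top","rusk_0")[:4]: print("top",round(r["score"],2),np.round(r["centre"],0),np.round(at(t,"top",r["centre"],.0135),3))
E
```

```text
t 7.97 TCP [0.3296 0.3113 0.1523] yaw_y 114.26 z [-0.    -0.001 -1.   ] q [ 0.47 -0.36 -0.47  1.46 -0.    0.04] F [ 0.2 -0.5 -0.8] gap 0.0162
top 0.68 [156. 264.] [0.457 0.377 0.014]
```

View pics/w4.png

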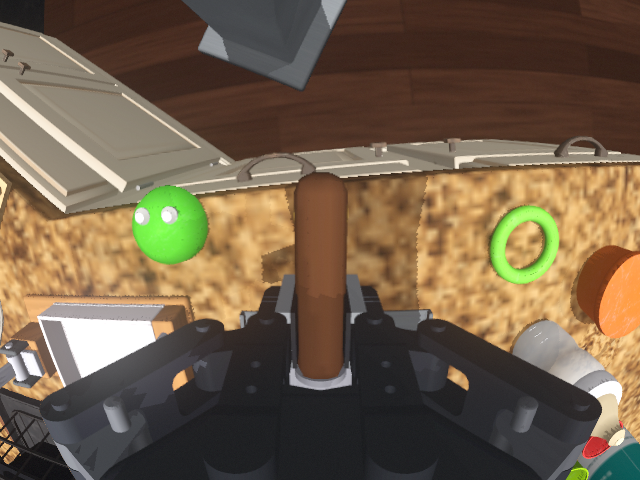

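The wrist camera looks back past the handle, so the sheet is hidden from it. I'll measure the rusks in the top view.

```bash
cat >> h.py <<'E'
SC=np.array([.457,.380]);SY=np.radians(24.2);SU=np.array([np.cos(SY),np.sin(SY)]);SV=np.array([-SU[1],SU[0]])
def rusks(cam):
    s=snapshot(cam);hsv=cv2.cvtColor(s["img"],cv2.COLOR_RGB2HSV)
    c=[np.r_[SC+SU*x+SV*y,.0135] for x,y in ((-.06,-.084),(.058,-.084),(.058,.084),(-.06,.084))]
    roi=np.zeros((480,640),np.uint8);cv2.fillPoly(roi,[np.int32(proj(s,cam,c))],1)
    m=roi*((hsv[...,1]>70)&(hsv[...,2]>110)).astype(np.uint8)
    m=cv2.morphologyEx(m,cv2.MORPH_CLOSE,np.ones((3,3)))
    cs,_=cv2.findContours(m,cv2.RETR_EXTERNAL,cv2.CHAIN_APPROX_NONE)
    for k in cs:
        if cv2.contourArea(k)<60: continue
        w=np.array([at(s,cam,p[0],.0135)[:2] for p in k],np.float32)
        q,r=cv2.minEnclosingCircle(w*1000);q=np.array(q)/1000;d=q-SC
        print(cam,"rusk",np.round(q,4),"r",round(r,1),"sheet xy",np.round([d@SU,d@SV],4))
    return s
E
python3 - <<'E'
from h import *
s=rusks("top");rusks("scene")
a=s["img"][190:330,80:290];cv2.imwrite("pics/t5.png",cv2.resize(a[:,:,::-1],None,fx=3.6,fy=3.6,interpolation=cv2.INTER_CUBIC))
E
```

```text
top rusk [0.4575 0.3819] r 22.0 sheet xy [0.0012 0.0015]
top rusk [0.4244 0.4526] r 60.0 sheet xy [0.     0.0796]
scene rusk [0.4574 0.4005] r 43.4 sheet xy [0.0088 0.0185]
```

View pics/t5.png

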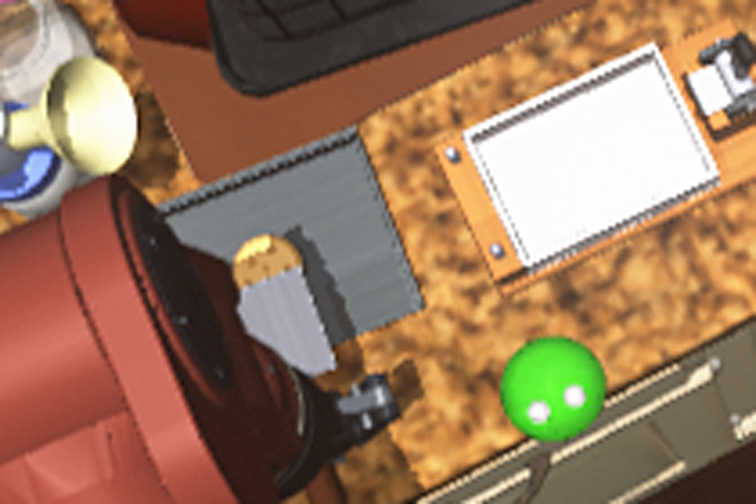

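>>> send_rows(
  jaw=[-1, -1, -1, -1, -1, -1, -1, -1],
  translation=[
    [-0.5, 0.15, -3],
    [-0.5, 0.15, -6],
    [-0.5, 0.15, -9.3],
    [-0.5, 0.15, -11],
    [-0.5, 0.15, -11.5],
    [-0.5, 0.15, -11.5],
    [-0.5, 0.15, -11.5],
    [-0.5, 0.15, -11.5],
  ],
  angular=[
    [-0.0123, 0.0274, 0],
    [-0.0123, 0.0274, 0],
    [-0.0123, 0.0274, 0],
    [-0.0123, 0.0274, 0],
    [-0.0123, 0.0274, 0],
    [-0.0123, 0.0274, 0],
    [-0.0123, 0.0274, 0],
    [-0.0123, 0.0274, 0],
  ],
)

```text
clock: 8.93
position: [0.326, 0.3135, 0.0394]
ee_rot: [0.653, -3.046, 0.009]
contact_force: [-0.2, -0.5, -0.6]
finger_gap: 0.0163
finger_force: 107.8
```

```bash
python3 - <<'E'
from h import *
p,M=pose();d=p[:2]-SC;print("sheet",d@SU,d@SV)
s=snapshot("scene");a=s["img"][150:290,150:340];cv2.imwrite("pics/s5.png",cv2.resize(a[:,:,::-1],None,fx=4,fy=4,interpolation=cv2.INTER_CUBIC))
E
```

```text
t 8.93 TCP [0.326  0.3135 0.0394] yaw_y 114.21 z [-0.025 -0.011 -1.   ] q [ 0.47 -0.27 -0.61  1.26  0.    0.05] F [-0.2 -0.5 -0.6] gap 0.0163
sheet -0.1467188790146302 -0.006950400921506065
```

View pics/s5.png

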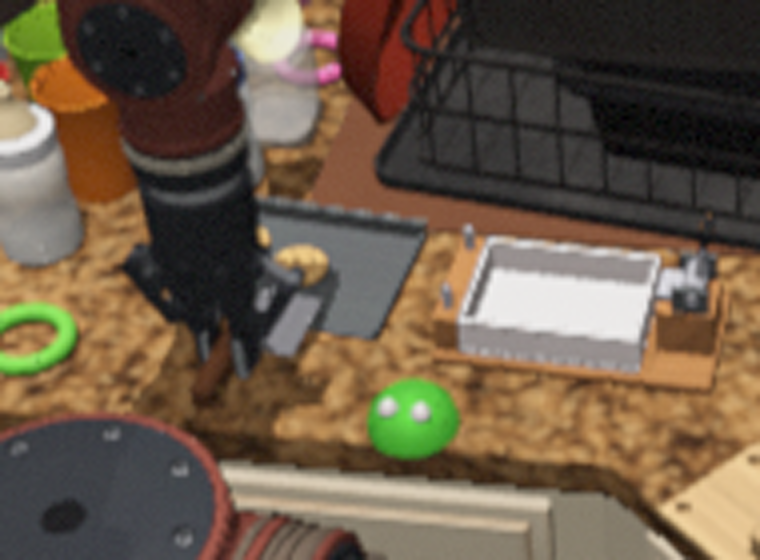

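>>> send_rows(
  jaw=[-1, -1, -1, -1, -1, -1, -1, -1, -1],
  translation=[
    [-0.35, 0.8, 0],
    [-0.35, 0.8, 0],
    [-0.35, 0.8, -0.3],
    [-0.35, 0.8, -0.3],
    [-0.35, 0.8, -0.3],
    [-0.35, 0.8, -0.3],
    [-0.35, 0.8, -0.3],
    [-0.35, 0.8, -0.3],
    [-0.35, 0.8, -0.3],
  ],
  angular=[
    [0, 0, 0],
    [0, 0, 0],
    [0, 0, 0],
    [0, 0, 0],
    [0, 0, 0],
    [0, 0, 0],
    [0, 0, 0],
    [0, 0, 0],
    [0, 0, 0],
  ],
)

```text
clock: 9.73
position: [0.3214, 0.321, 0.0346]
ee_rot: [0.653, -3.043, 0.01]
contact_force: [0.5, -0.7, -1.3]
finger_gap: 0.0157
finger_force: 107.8
```

```bash
python3 - <<'E'
from h import *
p,M=pose();d=p[:2]-SC;print("sheet",d@SU,d@SV)
rusks("top")
E
```

```text
t 9.73 TCP [0.3214 0.321  0.0346] yaw_y 114.22 z [-0.027 -0.012 -1.   ] q [ 0.49 -0.25 -0.6   1.25  0.    0.07] F [ 0.5 -0.7 -1.3] gap 0.0157
sheet -0.14787184770946268 0.0017973210115562173
top rusk [0.4564 0.3818] r 23.1 sheet xy [0.0002 0.0019]
top rusk [0.4254 0.4398] r 57.8 sheet xy [-0.0043  0.0675]
```

>>> send_rows(
  jaw=[-1, -1, -1, -1, -1, -1],
  translation=[
    [0, 0, -0.15],
    [0, 0, -0.25],
    [0, 0, -0.3],
    [0, 0, -0.3],
    [0, 0, -0.3],
    [0, 0, -0.3],
  ],
  angular=[
    [0, 0, 0],
    [0, 0, 0],
    [0, 0, 0],
    [0, 0, 0],
    [0, 0, 0],
    [0, 0, 0],
  ],
)

```text
clock: 10.28
position: [0.3213, 0.3211, 0.0316]
ee_rot: [0.653, -3.043, 0.01]
contact_force: [0.0, -0.3, -0.2]
finger_gap: 0.0164
finger_force: 107.8
```

>>> send_rows(
  jaw=[-1, -1, -1, -1],
  translation=[
    [0, 0, -0.08],
    [0, 0, -0.08],
    [0, 0, -0.08],
    [0, 0, -0.08],
  ],
  angular=[
    [0, 0, 0],
    [0, 0, 0],
    [0, 0, 0],
    [0, 0, 0],
  ],
)

```text
clock: 10.62
position: [0.3213, 0.321, 0.0308]
ee_rot: [0.653, -3.043, 0.01]
contact_force: [0.0, -1.1, -1.6]
finger_gap: 0.0162
finger_force: 107.8
```

>>> send_rows(
  jaw=[-1, -1, -1, -1],
  translation=[
    [0, 0, -0.08],
    [0, 0, -0.08],
    [0, 0, -0.08],
    [0, 0, -0.08],
  ],
  angular=[
    [0, 0, 0],
    [0, 0, 0],
    [0, 0, 0],
    [0, 0, 0],
  ],
)

```text
clock: 10.95
position: [0.3213, 0.321, 0.0299]
ee_rot: [0.653, -3.043, 0.01]
contact_force: [-0.1, -0.1, -0.8]
finger_gap: 0.0165
finger_force: 107.8
```

>>> send_rows(
  jaw=[-1, -1, -1, -1],
  translation=[
    [0, 0, -0.06],
    [0, 0, -0.06],
    [0, 0, -0.06],
    [0, 0, -0.06],
  ],
  angular=[
    [0, 0, 0],
    [0, 0, 0],
    [0, 0, 0],
    [0, 0, 0],
  ],
)

```text
clock: 11.28
position: [0.3214, 0.3211, 0.0294]
ee_rot: [0.653, -3.043, 0.01]
contact_force: [0.3, -0.3, -0.6]
finger_gap: 0.0165
finger_force: 107.9
```

>>> send_rows(
  jaw=[-1, -1, -1, -1],
  translation=[
    [0, 0, -0.08],
    [0, 0, -0.08],
    [0, 0, -0.08],
    [0, 0, -0.08],
  ],
  angular=[
    [0, 0, 0],
    [0, 0, 0],
    [0, 0, 0],
    [0, 0, 0],
  ],
)

```text
clock: 11.62
position: [0.3214, 0.3211, 0.0288]
ee_rot: [0.653, -3.043, 0.01]
contact_force: [-1.6, -2.2, 3.6]
finger_gap: 0.0163
finger_force: 108.6
```

>>> send_rows(
  jaw=[-1, -1, -1, -1],
  translation=[
    [0, 0, -0.08],
    [0, 0, -0.08],
    [0, 0, -0.08],
    [0, 0, -0.08],
  ],
  angular=[
    [0, 0, 0],
    [0, 0, 0],
    [0, 0, 0],
    [0, 0, 0],
  ],
)

```text
clock: 11.95
position: [0.3215, 0.3212, 0.0283]
ee_rot: [0.653, -3.043, 0.009]
contact_force: [-4.6, -1.7, 8.3]
finger_gap: 0.0165
finger_force: 109.3
```

>>> send_rows(
  jaw=[-1, -1, -1, -1, -1, -1, -1, -1, -1, -1],
  translation=[
    [0.55, 0.25, 0.05],
    [1.09, 0.49, 0.05],
    [1.64, 0.74, 0.05],
    [2.19, 0.98, 0.05],
    [2.74, 1.23, 0.05],
    [3.28, 1.48, 0.05],
    [3.83, 1.72, 0.05],
    [4.38, 1.97, 0.05],
    [4.92, 2.21, 0.05],
    [4.92, 2.21, 0.05],
  ],
  angular=[
    [0, 0, 0],
    [0, 0, 0],
    [0, 0, 0],
    [0, 0, 0],
    [0, 0, 0],
    [0, 0, 0],
    [0, 0, 0],
    [0, 0, 0],
    [0, 0, 0],
    [0, 0, 0],
  ],
)

```text
clock: 12.78
position: [0.3715, 0.3438, 0.0292]
ee_rot: [0.653, -3.044, 0.009]
contact_force: [-0.3, -0.7, 7.2]
finger_gap: 0.016
finger_force: 109.3
```

```bash
python3 - <<'E'
from h import *
p,M=pose();d=p[:2]-SC;print("sheet",d@SU,d@SV)
rusks("top");
E
```

```text
t 12.78 TCP [0.3715 0.3438 0.0292] yaw_y 114.23 z [-0.026 -0.011 -1.   ] q [ 0.49 -0.08 -0.46  1.22  0.    0.06] F [-0.3 -0.7  7.2] gap 0.016
sheet -0.0928164908083414 0.001989154649745164
top rusk [0.4292 0.4416] r 61.8 sheet xy [-0.0001  0.0676]
top rusk [0.4864 0.3953] r 22.6 sheet xy [0.0331 0.0019]
```

>>> send_rows(
  jaw=[-1, -1, -1, -1, -1, -1, -1],
  translation=[
    [0.36, 0.16, 0],
    [0.73, 0.33, 0],
    [1.09, 0.49, 0],
    [1.46, 0.66, 0],
    [1.82, 0.82, 0],
    [1.82, 0.82, 0],
    [1.82, 0.82, 0],
  ],
  angular=[
    [0, 0, 0],
    [0, 0, 0],
    [0, 0, 0],
    [0, 0, 0],
    [0, 0, 0],
    [0, 0, 0],
    [0, 0, 0],
  ],
)

```text
clock: 13.42
position: [0.3892, 0.3518, 0.0292]
ee_rot: [0.653, -3.044, 0.009]
contact_force: [-2.9, -1.8, 9.1]
finger_gap: 0.0161
finger_force: 109.7
```

```bash
python3 - <<'E'
from h import *
p,M=pose();d=p[:2]-SC;print("sheet",d@SU,d@SV)
s=rusks("top");a=s["img"][200:320,90:250];cv2.imwrite("pics/t6.png",cv2.resize(a[:,:,::-1],None,fx=4,fy=4,interpolation=cv2.INTER_CUBIC))
E
```

```text
t 13.42 TCP [0.3892 0.3518 0.0292] yaw_y 114.23 z [-0.027 -0.011 -1.   ] q [ 0.48 -0.02 -0.4   1.22  0.    0.06] F [-2.9 -1.8  9.1] gap 0.0161
sheet -0.07337527908795476 0.002053105922272764
top rusk [0.4269 0.447 ] r 60.7 sheet xy [0.     0.0735]
top rusk [0.4903 0.3966] r 22.0 sheet xy [0.0371 0.0015]
```

View pics/t6.png

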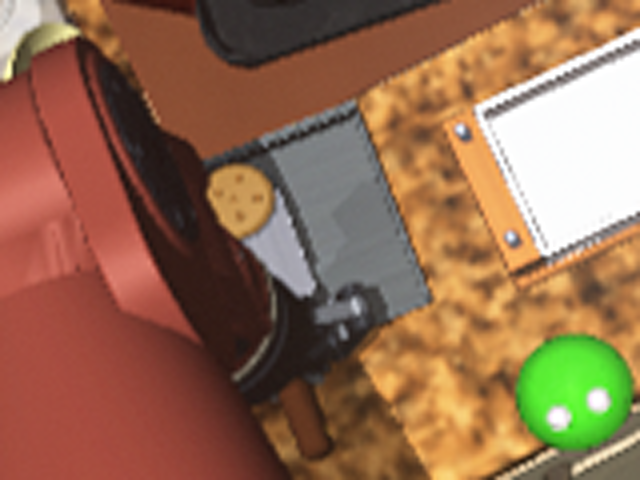

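The blade is going under the rusk, which is at (240,200) in this crop and at the far lip. I'll finish the push, tilt the nose up a little, and lift.

>>> send_rows(
  jaw=[-1, -1, -1, -1, -1, -1],
  translation=[
    [0.36, 0.16, 0],
    [0.73, 0.33, 0],
    [1.09, 0.49, 0],
    [1.59, 0.72, 0],
    [1.59, 0.72, 0],
    [1.59, 0.72, 0],
  ],
  angular=[
    [0, 0, 0],
    [0, 0, 0],
    [0, 0, 0],
    [0, 0, 0],
    [0, 0, 0],
    [0, 0, 0],
  ],
)

```text
clock: 13.97
position: [0.4053, 0.3591, 0.0293]
ee_rot: [0.653, -3.044, 0.009]
contact_force: [-2.7, -1.0, 10.0]
finger_gap: 0.0162
finger_force: 109.6
```

>>> send_rows(
  jaw=[-1, -1, -1, -1, -1, -1, -1, -1, -1, -1, -1, -1],
  translation=[
    [0, 0, 0.1],
    [0, 0, 0.2],
    [0, 0, 0.4],
    [0, 0, 0.6],
    [-0.1, -0.05, 1],
    [-0.3, -0.12, 1.6],
    [-0.5, -0.2, 2.4],
    [-0.5, -0.2, 3.3],
    [-0.5, -0.2, 4.3],
    [-0.5, -0.2, 5.4],
    [-0.5, -0.2, 6],
    [-0.5, -0.2, 6],
  ],
  angular=[
    [0.008, -0.018, 0],
    [0.016, -0.036, 0],
    [0.025, -0.055, 0],
    [0.037, -0.082, 0],
    [0.045, -0.1, 0],
    [0.045, -0.1, 0],
    [0.045, -0.1, 0],
    [0.045, -0.1, 0],
    [0.045, -0.1, 0],
    [0.045, -0.1, 0],
    [0.045, -0.1, 0],
    [0.045, -0.1, 0],
  ],
)

```text
clock: 14.97
position: [0.4009, 0.3572, 0.0906]
ee_rot: [-0.642, 2.993, 0.027]
contact_force: [-0.5, 0.3, -0.2]
finger_gap: 0.0164
finger_force: 107.8
```

```bash
python3 - <<'E'
from h import *
p,M=pose();d=p[:2]-SC;print("sheet",d@SU,d@SV)
s=rusks("top");t=snapshot("scene")
a=cv2.resize(s["img"][200:320,90:250],None,fx=3.5,fy=3.5);b=cv2.resize(t["img"][165:285,170:278],None,fx=3.5,fy=3.5)
b=b[:, :240] if a.shape[1]+b.shape[1]>800 and False else b
o=np.hstack([a[:, :420],b]);print(o.shape);cv2.imwrite("pics/t7.png",o[:,:800,::-1])
E
```

```text
t 14.97 TCP [0.4009 0.3572 0.0906] yaw_y 114.22 z [ 0.075  0.034 -0.997] q [ 0.49 -0.17 -0.43  1.23 -0.    0.06] F [-0.5  0.3 -0.2] gap 0.0164
sheet -0.06052226365522523 0.0021906587191256105
top rusk [0.4247 0.451 ] r 59.9 sheet xy [-0.0004  0.078 ]
top rusk [0.4954 0.4099] r 22.0 sheet xy [0.0473 0.0116]
(420, 798, 3)
```

View pics/t7.png

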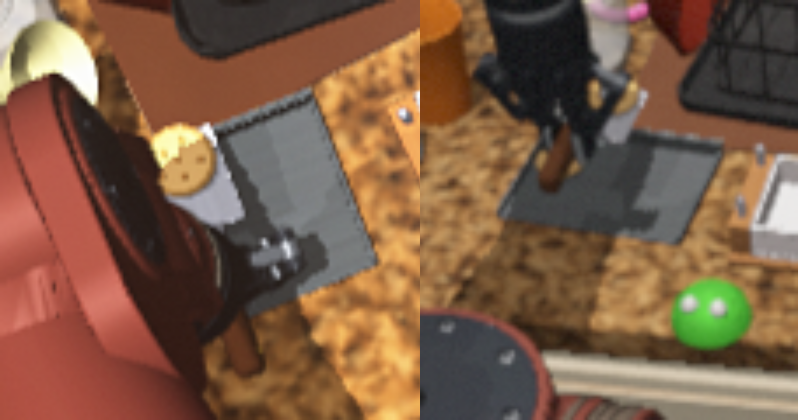

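>>> send_rows(
  jaw=[-1, -1, -1, -1, -1, -1, -1, -1, -1, -1, -1, -1],
  translation=[
    [0, -0.3, 0.3],
    [0.1, -1, 0.9],
    [0.25, -2, 1.6],
    [0.4, -3.3, 2.4],
    [0.6, -4.8, 3.2],
    [0.8, -6.4, 3.8],
    [1, -8, 4],
    [1.2, -9.6, 4],
    [1.4, -11.2, 4],
    [1.6, -12.8, 4],
    [1.8, -14.4, 4],
    [2, -16, 4],
  ],
  angular=[
    [0, 0, 0],
    [0, 0, 0.005],
    [0, 0, 0.01],
    [0, 0, 0.015],
    [0, 0, 0.02],
    [0, 0, 0.025],
    [0, 0, 0.03],
    [0, 0, 0.035],
    [0, 0, 0.04],
    [0, 0, 0.045],
    [0, 0, 0.05],
    [0, 0, 0.05],
  ],
)

```text
clock: 16.07
position: [0.4197, 0.195, 0.1288]
ee_rot: [-0.718, 2.978, 0.028]
contact_force: [-0.3, -0.0, -1.7]
finger_gap: 0.0164
finger_force: 107.8
```

>>> send_rows(
  jaw=[-1, -1, -1, -1, -1, -1, -1, -1, -1, -1, -1, -1],
  translation=[
    [0.2, -1.6, 0],
    [0.4, -3.2, 0],
    [0.6, -4.8, 0],
    [0.8, -6.4, 0],
    [1, -7.9, 0],
    [1.2, -9.1, 0],
    [1.3, -9.9, 0],
    [1.4, -10.3, 0],
    [1.4, -10.4, 0],
    [1.4, -10.4, 0],
    [1.4, -10.4, 0],
    [1.4, -10.4, 0],
  ],
  angular=[
    [0, 0, 0],
    [0, 0, 0],
    [0, 0, 0],
    [0, 0, 0],
    [0, 0, 0],
    [0, 0, 0],
    [0, 0, 0],
    [0, 0, 0],
    [0, 0, 0],
    [0, 0, 0],
    [0, 0, 0],
    [0, 0, 0],
  ],
)

```text
clock: 17.07
position: [0.4334, 0.093, 0.1283]
ee_rot: [-0.719, 2.979, 0.029]
contact_force: [-0.6, 0.1, -0.8]
finger_gap: 0.0162
finger_force: 107.8
```

```bash
cat >> h.py <<'E'
CC=np.array([.528,.1725]);CY=np.radians(27);CU=np.array([np.cos(CY),np.sin(CY)]);CV=np.array([-CU[1],CU[0]])
def car(p): d=np.array(p)[:2]-CC;return np.round([d@CU,d@CV],4)
E
python3 - <<'E'
from h import *
p,M=pose();print("carrier",car(p))
s=rusks("top");t=snapshot("scene")
a=cv2.resize(s["img"][200:320,150:300],None,fx=3.5,fy=3.5);b=cv2.resize(t["img"][150:270,258:336],None,fx=3.5,fy=3.5)
cv2.imwrite("pics/t8.png",np.hstack([a,b])[:,:,::-1])
E
```

```text
t 17.07 TCP [0.4334 0.093  0.1283] yaw_y 117.13 z [ 0.071  0.037 -0.997] q [-0.12 -0.5  -0.62  1.38  0.04 -0.59] F [-0.6  0.1 -0.8] gap 0.0162
carrier [-0.1203 -0.0279]
top rusk [0.4488 0.4394] r 23.4 sheet xy [0.0168 0.0576]
```

View pics/t8.png

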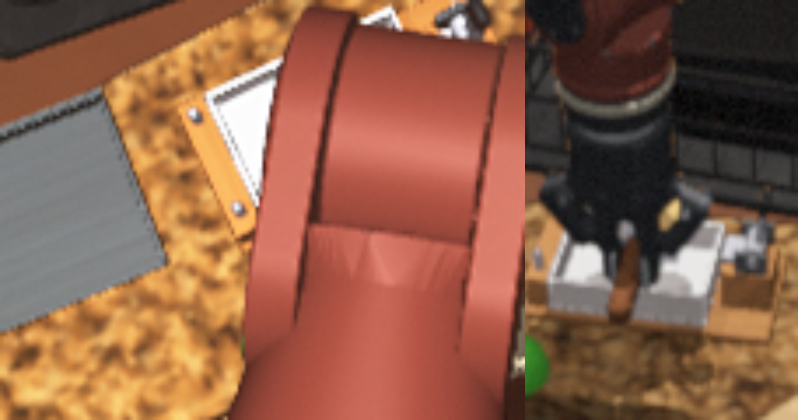

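>>> send_rows(
  jaw=[-1, -1, -1, -1, -1, -1, -1],
  translation=[
    [0, 0, -0.5],
    [0, 0, -1.3],
    [0, 0, -2.3],
    [0, 0, -3.3],
    [0, 0, -4.2],
    [0, 0, -4.5],
    [0, 0, -4.5],
  ],
  angular=[
    [0, 0, 0],
    [0, 0, 0],
    [0, 0, 0],
    [0, 0, 0],
    [0, 0, 0],
    [0, 0, 0],
    [0, 0, 0],
  ],
)

```text
clock: 17.75
position: [0.4327, 0.0926, 0.0818]
ee_rot: [-0.718, 2.981, 0.03]
contact_force: [-0.9, 0.3, -1.2]
finger_gap: 0.0164
finger_force: 107.8
```

>>> send_rows(
  jaw=[-1, -1, -1, -1, -1, -1, -1, -1, -1, -1, -1, -1],
  translation=[
    [0, 0, 0.1],
    [0.36, 0.18, 0.6],
    [0.71, 0.36, 1.1],
    [1.16, 0.59, 1.5],
    [1.69, 0.86, 2.1],
    [2.41, 1.23, 2.6],
    [3.12, 1.59, 3.1],
    [3.12, 1.59, 3.1],
    [3.12, 1.59, 3.1],
    [3.12, 1.59, 3.1],
    [3.12, 1.59, 3.1],
    [3.12, 1.59, 3.1],
  ],
  angular=[
    [-0.045, 0.089, 0],
    [-0.091, 0.178, 0],
    [-0.136, 0.267, 0],
    [-0.182, 0.356, 0],
    [-0.227, 0.446, 0],
    [-0.272, 0.535, 0],
    [-0.318, 0.624, 0],
    [-0.318, 0.624, 0],
    [-0.318, 0.624, 0],
    [-0.318, 0.624, 0],
    [-0.318, 0.624, 0],
    [-0.318, 0.624, 0],
  ],
)

```text
clock: 18.75
position: [0.4652, 0.1083, 0.1161]
ee_rot: [0.593, -2.466, 0.189]
contact_force: [-0.3, 0.2, -0.9]
finger_gap: 0.0163
finger_force: 108.7
```

```bash
python3 - <<'E'
from h import *
p,M=pose();print("carrier",car(p))
t=snapshot("scene")
b=cv2.resize(t["img"][170:270,240:350],None,fx=5,fy=5)
cv2.imwrite("pics/t9.png",b[:,:,::-1])
for r in recognise("scene","rusk_0")[:3]: print(r["score"],r["centre"],car(at(t,"scene",r["centre"],.025)))
E
```

```text
t 18.75 TCP [0.4652 0.1083 0.1161] yaw_y 117.05 z [-0.515 -0.263 -0.816] q [ 0.09  0.53  0.25  1.87 -0.22 -0.31] F [-0.3  0.2 -0.9] gap 0.0163
carrier [-0.0851 -0.0286]
0.61 [228.2, 218.3] [0.0103 0.1965]
```

>>> send_rows(
  jaw=[-1, -1, -1, -1, -1, -1, -1, -1, -1, -1],
  translation=[
    [-0.45, -0.23, 0.4],
    [-1.3, -0.68, 1.1],
    [-2.2, -1.1, 1.8],
    [-3.1, -1.6, 2.5],
    [-4, -2, 3.2],
    [-4.9, -2.5, 4],
    [-5.8, -2.9, 5],
    [-5.8, -2.9, 7],
    [-5.8, -2.9, 8],
    [-5.8, -2.9, 8],
  ],
  angular=[
    [0, 0, 0],
    [0, 0, 0],
    [0, 0, 0],
    [0, 0, 0],
    [0, 0, 0],
    [0, 0, 0],
    [0.1, -0.19, 0],
    [0.145, -0.285, 0],
    [0.19, -0.38, 0],
    [0.272, -0.535, 0],
  ],
)

```text
clock: 19.68
position: [0.4071, 0.0793, 0.1968]
ee_rot: [0.682, -2.839, 0.08]
contact_force: [-0.4, -0.3, -0.5]
finger_gap: 0.016
finger_force: 108.7
```

```bash
python3 - <<'E'
from h import *
p,M=pose();print("carrier",car(p))
t=snapshot("scene")
b=cv2.resize(t["img"][170:270,240:350],None,fx=5,fy=5)
cv2.imwrite("pics/t10.png",b[:,:,::-1])
for c in("scene","top"):
  s=snapshot(c)
  for r in recognise(c,"rusk_0")[:3]: print(c,round(r["score"],2),np.round(r["centre"]),car(at(s,c,r["centre"],.0245)))
E
```

```text
t 19.68 TCP [0.4071 0.0793 0.1968] yaw_y 117.04 z [-0.2   -0.104 -0.974] q [-0.04 -0.19 -0.27  1.69 -0.11 -0.5 ] F [-0.4 -0.3 -0.5] gap 0.016
carrier [-0.15   -0.0281]
scene 0.53 [287. 230.] [-0.0085  0.0052]
top 0.7 [287. 224.] [-0.0158 -0.0985]
top 0.56 [127. 266.] [0.0502 0.2735]
```

View pics/t10.png

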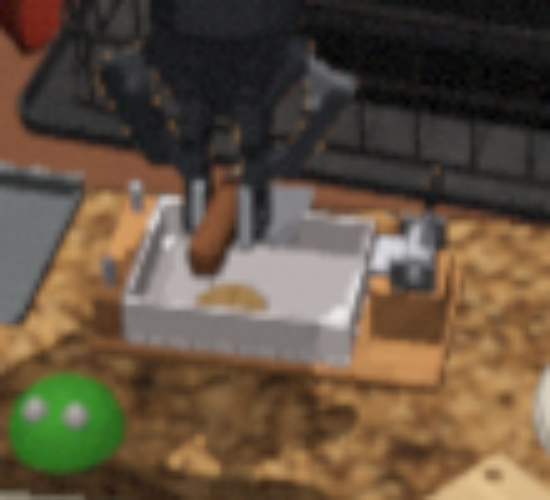

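>>> send_rows(
  jaw=[-1, -1, -1, -1, -1, -1, -1, -1, -1, -1, -1, -1],
  translation=[
    [-1, 3, 0],
    [-2, 6, 0],
    [-3, 9, 0],
    [-4, 12, 0],
    [-5, 15, 0],
    [-6, 18, -1],
    [-7, 21, -2],
    [-8, 24, -3],
    [-8.6, 27, -4],
    [-9.1, 29.7, -4.7],
    [-9.1, 29.7, -4.7],
    [-9.1, 29.7, -4.7],
  ],
  angular=[
    [0.0817, -0.16, -0.05],
    [0.0817, -0.16, -0.05],
    [0.0817, -0.16, -0.05],
    [0.0817, -0.16, -0.05],
    [0.0817, -0.16, -0.05],
    [0.0817, -0.16, -0.05],
    [0.0817, -0.16, -0.05],
    [0.0817, -0.16, -0.05],
    [0.0817, -0.16, -0.05],
    [0.0817, -0.16, -0.05],
    [0.0817, -0.16, -0.05],
    [0.0817, -0.16, -0.05],
  ],
)

```text
clock: 20.93
position: [0.3143, 0.377, 0.1443]
ee_rot: [0.649, -3.01, 0.014]
contact_force: [0.3, -0.2, -0.2]
finger_gap: 0.0167
finger_force: 108.7
```

```bash
python3 - <<'E'
from h import *
p,M=pose();d=p[:2]-SC;print("sheet",d@SU,d@SV,"pitch,roll",M[:2,2]@SU,M[:2,2]@SV)
s=rusks("top");t=snapshot("scene")
a=cv2.resize(s["img"][200:290,200:300],None,fx=5,fy=5);b=cv2.resize(t["img"][195:265,250:310],None,fx=5,fy=5)
b=cv2.copyMakeBorder(b,0,450-b.shape[0],0,0,cv2.BORDER_CONSTANT)
cv2.imwrite("pics/t11.png",np.hstack([a,b])[:,:,::-1])
for r in recognise("top","rusk_0")[:3]: print(round(r["score"],2),np.round(r["centre"]),car(at(s,"top",r["centre"],.0245)))
hsv=cv2.cvtColor(s["img"],cv2.COLOR_RGB2HSV);roi=np.zeros((480,640),np.uint8)
c=[np.r_[CC+CU*x+CV*y,.0245] for x,y in ((-.04,-.06),(.04,-.06),(.04,.06),(-.04,.06))]
cv2.fillPoly(roi,[np.int32(proj(s,"top",c))],1);m=(roi>0)&(hsv[...,1]>60)
q=np.argwhere(m)[:,::-1];w=np.array([at(s,"top",k,.0245)[:2] for k in q]);print(len(w),car(w.mean(0)),car(w.min(0)),car(w.max(0)))
E
```

```text
t 20.93 TCP [0.3143 0.377  0.1443] yaw_y 114.32 z [-0.059 -0.022 -0.998] q [ 0.6  -0.15 -0.32  1.47  0.02  0.17] F [ 0.3 -0.2 -0.2] gap 0.0167
sheet -0.13143425901687172 0.055736831406974975 pitch,roll -0.06335518302951726 0.0040156032768226425
top rusk [0.4492 0.4392] r 22.8 sheet xy [0.0172 0.0572]
0.65 [126. 265.] [0.0542 0.2753]
0.56 [244. 244.] [-0.0177  0.0111]
200 [-0.0123  0.0119] [-0.045   0.0023] [0.012  0.0204]
```

View pics/t11.png

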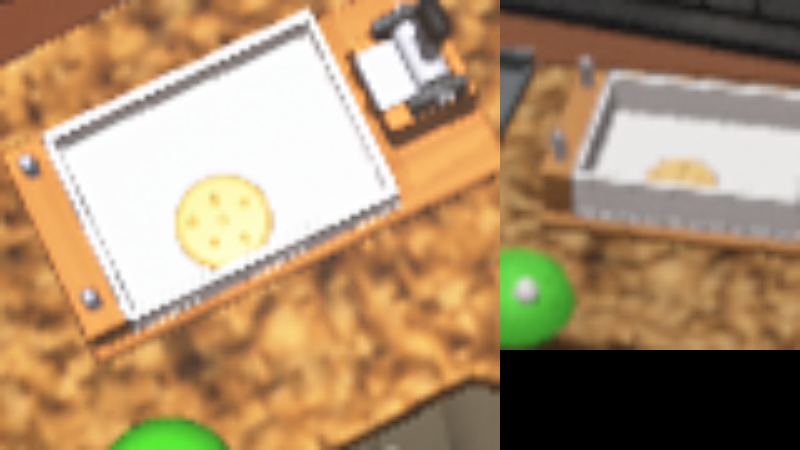

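The first rusk lies flat in the dish at (223,222) in this crop. Now the second one.

>>> send_rows(
  jaw=[-1, -1, -1, -1, -1, -1, -1, -1, -1, -1],
  translation=[
    [0.05, -0.1, -3],
    [0.05, -0.1, -6],
    [0.05, -0.1, -8.5],
    [0.05, -0.1, -10],
    [0.05, -0.1, -10.7],
    [0.05, -0.1, -11.1],
    [0.05, -0.1, -11.1],
    [0.05, -0.1, -11.1],
    [0.05, -0.1, -11.1],
    [0.05, -0.1, -11.1],
  ],
  angular=[
    [0.008, -0.018, 0],
    [0.008, -0.018, 0],
    [0.008, -0.018, 0],
    [0.008, -0.018, 0],
    [0.008, -0.018, 0],
    [0.008, -0.018, 0],
    [0.008, -0.018, 0],
    [0.008, -0.018, 0],
    [0.008, -0.018, 0],
    [0.008, -0.018, 0],
  ],
)

```text
clock: 21.92
position: [0.3168, 0.3759, 0.0371]
ee_rot: [0.65, -3.037, 0.002]
contact_force: [0.2, -0.3, -2.0]
finger_gap: 0.0161
finger_force: 108.7
```

>>> send_rows(
  jaw=[-1, -1, -1, -1],
  translation=[
    [0, 0, -0.1],
    [0, 0, -0.15],
    [0, 0, -0.15],
    [0, 0, -0.15],
  ],
  angular=[
    [0, 0, 0],
    [0, 0, 0],
    [0, 0, 0],
    [0, 0, 0],
  ],
)

```text
clock: 22.25
position: [0.3161, 0.3755, 0.0344]
ee_rot: [0.65, -3.035, 0.003]
contact_force: [-0.3, -0.2, -0.5]
finger_gap: 0.0164
finger_force: 108.7
```

```bash
python3 - <<'E'
from h import *
p,M=pose();d=p[:2]-SC;print("sheet",d@SU,d@SV,"pitch,roll",M[:2,2]@SU,M[:2,2]@SV)
rusks("top")
E
```

```text
t 22.25 TCP [0.3161 0.3755 0.0344] yaw_y 114.18 z [-0.036 -0.01  -0.999] q [ 0.6  -0.13 -0.49  1.24  0.01  0.17] F [-0.3 -0.2 -0.5] gap 0.0164
sheet -0.13036305446997612 0.053651413002573235 pitch,roll -0.03716084267009887 0.006052964097751207
top rusk [0.4491 0.4391] r 23.1 sheet xy [0.017  0.0572]
```

>>> send_rows(
  jaw=[-1, -1, -1, -1, -1],
  translation=[
    [0, 0, -0.1],
    [0, 0, -0.2],
    [0, 0, -0.3],
    [0, 0, -0.35],
    [0, 0, -0.35],
  ],
  angular=[
    [0, 0, 0],
    [0, 0, 0],
    [0, 0, 0],
    [0, 0, 0],
    [0, 0, 0],
  ],
)

```text
clock: 22.72
position: [0.316, 0.3754, 0.0307]
ee_rot: [0.65, -3.035, 0.003]
contact_force: [-0.5, -0.4, -0.4]
finger_gap: 0.0163
finger_force: 108.7
```

>>> send_rows(
  jaw=[-1, -1, -1, -1],
  translation=[
    [0, 0, -0.08],
    [0, 0, -0.08],
    [0, 0, -0.08],
    [0, 0, -0.08],
  ],
  angular=[
    [0, 0, 0],
    [0, 0, 0],
    [0, 0, 0],
    [0, 0, 0],
  ],
)

```text
clock: 23.05
position: [0.3162, 0.3755, 0.0302]
ee_rot: [0.65, -3.035, 0.003]
contact_force: [-0.3, 0.7, -0.4]
finger_gap: 0.0165
finger_force: 108.8
```

>>> send_rows(
  jaw=[-1, -1, -1, -1],
  translation=[
    [0, 0, -0.08],
    [0, 0, -0.08],
    [0, 0, -0.08],
    [0, 0, -0.08],
  ],
  angular=[
    [0, 0, 0],
    [0, 0, 0],
    [0, 0, 0],
    [0, 0, 0],
  ],
)

```text
clock: 23.38
position: [0.3162, 0.3756, 0.0296]
ee_rot: [0.65, -3.035, 0.003]
contact_force: [-2.4, -0.6, 4.4]
finger_gap: 0.0163
finger_force: 109.5
```

>>> send_rows(
  jaw=[-1, -1, -1, -1, -1, -1, -1, -1, -1],
  translation=[
    [0.46, 0.2, -0.03],
    [0.91, 0.41, -0.03],
    [1.37, 0.61, -0.03],
    [1.82, 0.82, -0.03],
    [2.28, 1.02, -0.03],
    [2.74, 1.23, -0.03],
    [3.19, 1.43, -0.03],
    [3.65, 1.64, -0.03],
    [3.65, 1.64, -0.03],
  ],
  angular=[
    [0, 0, 0],
    [0, 0, 0],
    [0, 0, 0],
    [0, 0, 0],
    [0, 0, 0],
    [0, 0, 0],
    [0, 0, 0],
    [0, 0, 0],
    [0, 0, 0],
  ],
)

```text
clock: 24.13
position: [0.3537, 0.3924, 0.0297]
ee_rot: [0.65, -3.036, 0.002]
contact_force: [0.3, -0.2, 5.4]
finger_gap: 0.0163
finger_force: 109.7
```

>>> send_rows(
  jaw=[-1, -1, -1, -1, -1, -1, -1, -1, -1, -1, -1],
  translation=[
    [0.36, 0.16, 0],
    [0.73, 0.33, 0],
    [1.09, 0.49, 0],
    [1.46, 0.66, 0],
    [1.82, 0.82, 0],
    [2.19, 0.98, 0],
    [2.55, 1.15, 0],
    [2.92, 1.31, 0],
    [3.19, 1.43, 0],
    [3.19, 1.43, 0],
    [3.19, 1.43, 0],
  ],
  angular=[
    [0, 0, 0],
    [0, 0, 0],
    [0, 0, 0],
    [0, 0, 0],
    [0, 0, 0],
    [0, 0, 0],
    [0, 0, 0],
    [0, 0, 0],
    [0, 0, 0],
    [0, 0, 0],
    [0, 0, 0],
  ],
)

```text
clock: 25.05
position: [0.3852, 0.4065, 0.0297]
ee_rot: [0.65, -3.036, 0.002]
contact_force: [-0.6, -0.6, 7.4]
finger_gap: 0.0159
finger_force: 110.0
```

```bash
python3 - <<'E'
from h import *
p,M=pose();d=p[:2]-SC;print("sheet",d@SU,d@SV,"pitch,roll",M[:2,2]@SU,M[:2,2]@SV)
rusks("top");s=rusks("scene")
for r in recognise("scene","rusk_0")[:3]: 
  q=at(s,"scene",r["centre"],.0145)[:2]-SC;print(round(r["score"],2),np.round(r["centre"]),q@SU,q@SV)
E
```

```text
t 25.05 TCP [0.3852 0.4065 0.0297] yaw_y 114.17 z [-0.035 -0.009 -0.999] q [ 0.57  0.09 -0.29  1.23  0.01  0.15] F [-0.6 -0.6  7.4] gap 0.0159
sheet -0.05461638389091775 0.05359381968283436 pitch,roll -0.03592443261969142 0.0060727779508030965
top rusk [0.4681 0.445 ] r 22.8 sheet xy [0.0367 0.0547]
0.39 [216. 207.] 0.03239130884519411 0.042074493562863045
```

>>> send_rows(
  jaw=[-1, -1, -1, -1, -1, -1, -1, -1, -1, -1, -1, -1],
  translation=[
    [0, 0, 0.1],
    [0, 0, 0.2],
    [0, 0, 0.4],
    [0, 0, 0.6],
    [-0.1, -0.05, 1],
    [-0.3, -0.12, 1.6],
    [-0.5, -0.2, 2.4],
    [-0.5, -0.2, 3.3],
    [-0.5, -0.2, 4.3],
    [-0.5, -0.2, 5.4],
    [-0.5, -0.2, 6],
    [-0.5, -0.2, 6],
  ],
  angular=[
    [0.008, -0.018, 0],
    [0.016, -0.036, 0],
    [0.025, -0.055, 0],
    [0.037, -0.082, 0],
    [0.045, -0.1, 0],
    [0.045, -0.1, 0],
    [0.045, -0.1, 0],
    [0.045, -0.1, 0],
    [0.045, -0.1, 0],
    [0.045, -0.1, 0],
    [0.045, -0.1, 0],
    [0.045, -0.1, 0],
  ],
)

```text
clock: 26.2
position: [0.3808, 0.4049, 0.0914]
ee_rot: [-0.643, 3.001, 0.034]
contact_force: [0.2, -0.3, -1.9]
finger_gap: 0.0166
finger_force: 108.6
```

```bash
python3 - <<'E'
from h import *
p,M=pose();d=p[:2]-SC;print("sheet",d@SU,d@SV,"pitch,roll",M[:2,2]@SU,M[:2,2]@SV)
s=snapshot("top");save(s,"t12.png")
for r in recognise("top","rusk_0")[:3]: 
  q=at(s,"top",r["centre"],.085)[:2]-SC;print(round(r["score"],2),np.round(r["centre"]),q@SU,q@SV)
t=CC+CU*-.119+CV*-.035;print(t,(t-p[:2])*100)
E
```

```text
t 26.2 TCP [0.3808 0.4049 0.0914] yaw_y 114.21 z [ 0.066  0.037 -0.997] q [ 0.58 -0.11 -0.37  1.23 -0.01  0.16] F [ 0.2 -0.3 -1.9] gap 0.0166
sheet -0.059334325183760986 0.05396255079584588 pitch,roll 0.07534829579227331 0.006493634116842987
0.77 [117. 254.] 0.034356968728043405 0.057501984976984735
0.53 [247. 244.] -0.053753898578845966 -0.21446040345410336
[0.43785989 0.0872899 ] [  5.71004152 -31.76079193]
```

>>> send_rows(
  jaw=[-1, -1, -1, -1, -1, -1, -1, -1, -1, -1, -1, -1],
  translation=[
    [0, -0.3, 0.3],
    [0.2, -1, 0.9],
    [0.35, -2, 1.6],
    [0.6, -3.3, 2.4],
    [0.85, -4.8, 3.2],
    [1.15, -6.4, 3.8],
    [1.45, -8, 4],
    [1.7, -9.6, 4],
    [2, -11.2, 4],
    [2.3, -12.8, 4],
    [2.6, -14.4, 4],
    [2.9, -16, 4],
  ],
  angular=[
    [0, 0, 0],
    [0, 0, 0.005],
    [0, 0, 0.01],
    [0, 0, 0.015],
    [0, 0, 0.02],
    [0, 0, 0.025],
    [0, 0, 0.03],
    [0, 0, 0.035],
    [0, 0, 0.04],
    [0, 0, 0.045],
    [0, 0, 0.05],
    [0, 0, 0.05],
  ],
)

```text
clock: 27.3
position: [0.4086, 0.2426, 0.1296]
ee_rot: [-0.719, 2.986, 0.035]
contact_force: [0.0, 0.3, -1.4]
finger_gap: 0.0161
finger_force: 108.6
```

>>> send_rows(
  jaw=[-1, -1, -1, -1, -1, -1, -1, -1, -1, -1, -1, -1],
  translation=[
    [0.3, -1.6, 0],
    [0.6, -3.2, 0],
    [0.85, -4.8, 0],
    [1.15, -6.4, 0],
    [1.4, -8, 0],
    [1.7, -9.6, 0],
    [2, -11.2, 0],
    [2.3, -12.8, 0],
    [2.5, -14.2, 0],
    [2.7, -15.2, 0],
    [2.8, -15.7, 0],
    [2.8, -15.8, 0],
  ],
  angular=[
    [0, 0, 0],
    [0, 0, 0],
    [0, 0, 0],
    [0, 0, 0],
    [0, 0, 0],
    [0, 0, 0],
    [0, 0, 0],
    [0, 0, 0],
    [0, 0, 0],
    [0, 0, 0],
    [0, 0, 0],
    [0, 0, 0],
  ],
)

```text
clock: 28.3
position: [0.4367, 0.0852, 0.1293]
ee_rot: [-0.717, 2.987, 0.035]
contact_force: [0.3, -0.4, -1.4]
finger_gap: 0.0162
finger_force: 108.6
```

>>> send_rows(
  jaw=[-1, -1, -1, -1, -1, -1, -1, -1],
  translation=[
    [0, 0, -0.5],
    [0, 0, -1.3],
    [0, 0, -2.3],
    [0, 0, -3.3],
    [0, 0, -4.2],
    [0, 0, -4.6],
    [0, 0, -4.6],
    [0, 0, -4.6],
  ],
  angular=[
    [0, 0, 0],
    [0, 0, 0],
    [0, 0, 0],
    [0, 0, 0],
    [0, 0, 0],
    [0, 0, 0],
    [0, 0, 0],
    [0, 0, 0],
  ],
)

```text
clock: 28.97
position: [0.4363, 0.0863, 0.0827]
ee_rot: [-0.719, 2.988, 0.035]
contact_force: [0.6, -0.4, -1.3]
finger_gap: 0.0161
finger_force: 108.6
```

```bash
python3 - <<'E'
from h import *
p,M=pose();print(car(p),"pitch,roll",M[:2,2]@CU,M[:2,2]@CV)
E
```

```text
t 28.97 TCP [0.4363 0.0863 0.0827] yaw_y 117.09 z [ 0.061  0.038 -0.997] q [-0.13 -0.46 -0.68  1.3   0.05 -0.6 ] F [ 0.6 -0.4 -1.3] gap 0.0161
[-0.1209 -0.0352] pitch,roll 0.07191279550136073 0.006457911153327968
```

>>> send_rows(
  jaw=[-1, -1, -1, -1, -1, -1, -1, -1, -1, -1, -1, -1],
  translation=[
    [0, 0, 0.1],
    [0.36, 0.18, 0.5],
    [0.71, 0.36, 1],
    [0.9, 0.46, 1.2],
    [1.16, 0.59, 1.4],
    [1.45, 0.73, 1.7],
    [1.69, 0.86, 1.9],
    [2, 1, 2.2],
    [2.41, 1.23, 2.4],
    [2.75, 1.4, 2.7],
    [3.12, 1.59, 2.9],
    [3.12, 1.59, 2.9],
  ],
  angular=[
    [-0.045, 0.089, 0],
    [-0.091, 0.178, 0],
    [-0.136, 0.267, 0],
    [-0.159, 0.312, 0],
    [-0.182, 0.356, 0],
    [-0.205, 0.4, 0],
    [-0.227, 0.446, 0],
    [-0.25, 0.49, 0],
    [-0.272, 0.535, 0],
    [-0.295, 0.58, 0],
    [-0.318, 0.624, 0],
    [-0.318, 0.624, 0],
  ],
)

```text
clock: 29.97
position: [0.4682, 0.1024, 0.11]
ee_rot: [0.587, -2.45, 0.183]
contact_force: [0.7, -0.0, -2.4]
finger_gap: 0.0164
finger_force: 108.7
```

>>> send_rows(
  jaw=[-1, -1, -1, -1, -1, -1, -1, -1, -1, -1, -1, -1],
  translation=[
    [0, 0, 0],
    [0, 0, 0],
    [0, 0, 0],
    [-0.45, -0.23, 0.4],
    [-1.3, -0.68, 1.1],
    [-2.2, -1.1, 1.8],
    [-3.1, -1.6, 2.5],
    [-4, -2, 3.2],
    [-4.9, -2.5, 4],
    [-5.8, -2.9, 5],
    [-5.8, -2.9, 7],
    [-5.8, -2.9, 8],
  ],
  angular=[
    [0, 0, 0],
    [0, 0, 0],
    [0, 0, 0],
    [0, 0, 0],
    [0, 0, 0],
    [0, 0, 0],
    [0, 0, 0],
    [0, 0, 0],
    [0, 0, 0],
    [0.1, -0.19, 0],
    [0.145, -0.285, 0],
    [0.19, -0.38, 0],
  ],
)

```text
clock: 30.97
position: [0.4092, 0.0729, 0.1902]
ee_rot: [0.654, -2.73, 0.104]
contact_force: [0.5, -0.5, -0.1]
finger_gap: 0.016
finger_force: 108.7
```

```bash
python3 - <<'E'
from h import *
p,M=pose();print(car(p),"pitch,roll",M[:2,2]@CU,M[:2,2]@CV)
E
```

```text
t 30.97 TCP [0.4092 0.0729 0.1902] yaw_y 116.88 z [-0.3   -0.146 -0.943] q [-0.02 -0.04 -0.17  1.75 -0.15 -0.47] F [ 0.5 -0.5 -0.1] gap 0.016
[-0.151  -0.0348] pitch,roll -0.33379758160323564 0.006177964106499514
```

>>> send_rows(
  jaw=[-1, -1, -1, -1, -1, -1, -1, -1, -1, -1],
  translation=[
    [0, -1, 0.5],
    [0, -3, 1],
    [0, -6, 1],
    [0, -9, 1],
    [0, -12, 1],
    [0, -15, 1],
    [0, -15, 1],
    [0, -15, 1],
    [0, -15, 1],
    [0, -15, 1],
  ],
  angular=[
    [0.04, -0.08, 0],
    [0.08, -0.16, 0],
    [0.12, -0.24, 0],
    [0.155, -0.303, 0],
    [0.155, -0.303, 0],
    [0.155, -0.303, 0],
    [0.155, -0.303, 0],
    [0.155, -0.303, 0],
    [0.155, -0.303, 0],
    [0.155, -0.303, 0],
  ],
)

```text
clock: 31.8
position: [0.4096, -0.0761, 0.1994]
ee_rot: [0.733, -3.049, -0.009]
contact_force: [-0.5, 0.2, -2.0]
finger_gap: 0.0161
finger_force: 108.7
```

```bash
cat >> h.py <<'E'
def goto(x,y,z,yaw):
    p,M=pose();a=np.radians(yaw);Y=np.array([np.cos(a),np.sin(a),0]);Z=np.array([0,0,-1.]);T=np.c_[np.cross(Y,Z),Y,Z]
    print("shift cm",np.round((np.array([x,y,z])-p)*100,2),"rot",np.round(R.from_matrix(T@M.T).as_rotvec(),3))
E
python3 - <<'E'
from h import *
goto(.410,-.319,.15,168.5)
s=snapshot("top")
for r in recognise("top","rusk_0")[:3]: print(round(r["score"],2),np.round(r["centre"]),car(at(s,"top",r["centre"],.0245)))
a=cv2.resize(s["img"][195:275,200:305],None,fx=7,fy=7,interpolation=cv2.INTER_CUBIC);cv2.imwrite("pics/t13.png",a[:,:,::-1])
E
```

```text
t 31.8 TCP [ 0.4096 -0.0761  0.1994] yaw_y 117.05 z [-0.007  0.004 -1.   ] q [-0.5  -0.46 -0.47  1.58  0.   -0.97] F [-0.5  0.2 -2. ] gap 0.0161
shift cm [  0.04 -24.29  -4.94] rot [-0.001 -0.009  0.898]
0.61 [248. 240.] [-0.0129 -0.0011]
0.49 [239. 250.] [-0.0251  0.0289]
```

View pics/t13.png

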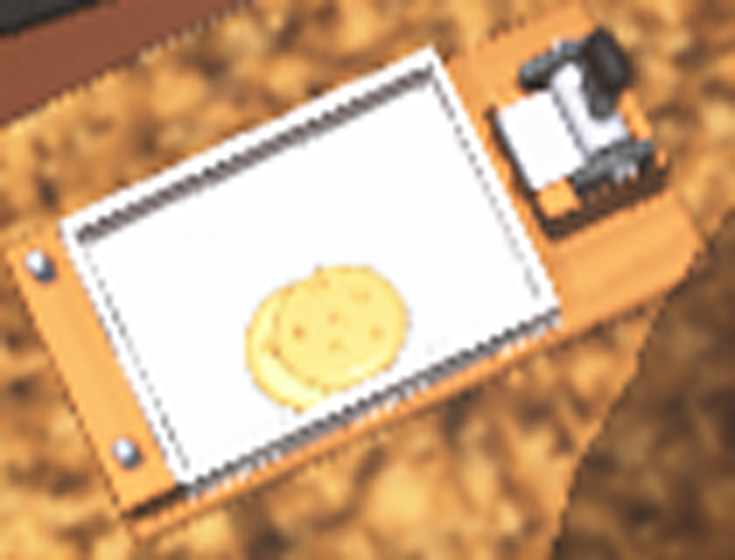

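Both rusks are in the dish, overlapping at (275,340) and (340,325) in this crop, and the lever looks upright. Next I'll put the turner back.

>>> send_rows(
  jaw=[-1, -1, -1, -1, -1, -1, -1, -1, -1, -1, -1, -1],
  translation=[
    [0, -3, 0],
    [0, -6, 0],
    [0, -9, 0],
    [0, -12, 0],
    [0, -15, -1],
    [0, -18, -2],
    [0, -21, -3],
    [0.05, -24.3, -4],
    [0.05, -24.3, -4.9],
    [0.05, -24.3, -4.9],
    [0.05, -24.3, -4.9],
    [0.05, -24.3, -4.9],
  ],
  angular=[
    [0, 0, 0.1],
    [0, 0, 0.2],
    [0, 0, 0.3],
    [0, 0, 0.4],
    [0, 0, 0.5],
    [0, 0, 0.6],
    [0, 0, 0.7],
    [0, 0, 0.8],
    [0, 0, 0.898],
    [0, 0, 0.898],
    [0, 0, 0.898],
    [0, 0, 0.898],
  ],
)

```text
clock: 32.9
position: [0.4107, -0.3189, 0.1508]
ee_rot: [1.979, -2.429, -0.004]
contact_force: [-0.4, -0.6, -0.3]
finger_gap: 0.0162
finger_force: 108.7
```

```bash
python3 - <<'E'
from h import *
goto(.410,-.319,.060,168.5)
s=snapshot("top")
f=lambda x,y,z:car(at(s,"top",(x/7+200,y/7+195),z))
print("bolt edge",f(500,115,.056),f(540,190,.056),"block",f(550,235,.052),"lever top",f(610,60,.121),f(605,60,.07))
E
```

```text
t 32.9 TCP [ 0.4107 -0.3189  0.1508] yaw_y 168.35 z [-0.008 -0.003 -1.   ] q [-0.91 -0.14 -0.29  1.42 -0.01 -2.27] F [-0.4 -0.6 -0.3] gap 0.0162
shift cm [-0.07 -0.01 -9.08] rot [ 0.003 -0.008  0.003]
bolt edge [ 0.0186 -0.0763] [-0.0097 -0.0775] block [-0.0238 -0.0744] lever top [ 0.0033 -0.1108] [ 0.0171 -0.1137]
```

>>> send_rows(
  jaw=[-1, -1, -1, -1, -1, -1, -1, -1, -1, -1, -1, -1],
  translation=[
    [-0.05, 0, -2],
    [-0.05, 0, -4],
    [-0.05, 0, -6],
    [-0.05, 0, -8],
    [-0.05, 0, -9.5],
    [-0.05, 0, -10.4],
    [-0.05, 0, -11],
    [-0.05, 0, -11.2],
    [-0.05, 0, -11.3],
    [-0.05, 0, -11.3],
    [-0.05, 0, -11.3],
    [-0.05, 0, -11.3],
  ],
  angular=[
    [-0.02, 0, 0],
    [-0.02, 0, 0],
    [-0.02, 0, 0],
    [-0.02, 0, 0],
    [-0.02, 0, 0],
    [-0.02, 0, 0],
    [-0.02, 0, 0],
    [-0.02, 0, 0],
    [-0.02, 0, 0],
    [-0.02, 0, 0],
    [-0.02, 0, 0],
    [-0.02, 0, 0],
  ],
)

```text
clock: 33.95
position: [0.4101, -0.3204, 0.0381]
ee_rot: [1.973, -2.417, 0.022]
contact_force: [-1.3, 0.3, -0.6]
finger_gap: 0.0165
finger_force: 108.7
```

>>> send_rows(
  jaw=[-1, -1, -1, -1, -1, -1],
  translation=[
    [0, 0, -0.1],
    [0, 0, -0.2],
    [0, 0, -0.3],
    [0, 0, -0.35],
    [0, 0, -0.35],
    [0, 0, -0.35],
  ],
  angular=[
    [0, 0, 0],
    [0, 0, 0],
    [0, 0, 0],
    [0, 0, 0],
    [0, 0, 0],
    [0, 0, 0],
  ],
)

```text
clock: 34.45
position: [0.4098, -0.3201, 0.0342]
ee_rot: [1.973, -2.417, 0.021]
contact_force: [-2.0, 0.7, 4.2]
finger_gap: 0.0168
finger_force: 109.6
```

>>> send_rows(
  jaw=[-1, -1, -1, -1],
  translation=[
    [0, 0, -0.1],
    [0, 0, -0.1],
    [0, 0, -0.1],
    [0, 0, -0.1],
  ],
  angular=[
    [0, 0, 0],
    [0, 0, 0],
    [0, 0, 0],
    [0, 0, 0],
  ],
)

```text
clock: 34.78
position: [0.4099, -0.3204, 0.0339]
ee_rot: [1.973, -2.417, 0.022]
contact_force: [-3.8, 0.9, 10.1]
finger_gap: 0.0166
finger_force: 110.7
```

>>> send_rows(
  jaw=[0, 1, 1, 1, 1, 1, 1, 1, 1, 1, 1, 1],
  translation=[
    [0, 0, 0.1],
    [0, 0, 0.1],
    [0, 0, 0.1],
    [0, 0, 0.1],
    [0, 0, 0.1],
    [0, 0, 2],
    [0, 0, 5],
    [0, 0, 8],
    [0, 0, 11],
    [0, 0, 14],
    [0, 0, 16],
    [0, 0, 16],
  ],
  angular=[
    [0, 0, 0],
    [0, 0, 0],
    [0, 0, 0],
    [0, 0, 0],
    [0, 0, 0],
    [0, 0, 0],
    [0, 0, 0],
    [0, 0, 0],
    [0.02, 0, 0],
    [0.03, 0.005, 0],
    [0.03, 0.005, 0],
    [0.03, 0.005, 0],
  ],
)

```text
clock: 35.78
position: [0.4111, -0.3217, 0.1976]
ee_rot: [1.983, -2.429, -0.011]
contact_force: [0.2, -0.2, 0.7]
finger_gap: 0.0852
finger_force: 0.0
```

```bash
python3 - <<'E'
from h import *
goto(.455,-.087,.20,78.5)
s=snapshot("wrist");save(s,"w14.png")
for k,z in dict(turner=.05,turner_grip=.063,turner_tip=.008).items():
    for r in recognise("wrist",k)[:2]: print(k,round(r["score"],2),np.round(r["centre"],0),np.round(at(s,"wrist",r["centre"],z),3))
E
```

```text
t 35.78 TCP [ 0.4111 -0.3217  0.1976] yaw_y 168.45 z [-0.009  0.002 -1.   ] q [-0.91 -0.13 -0.19  1.51 -0.01 -2.28] F [ 0.2 -0.2  0.7] gap 0.0852
shift cm [ 4.39 23.47  0.24] rot [-0.009 -0.006 -1.57 ]
turner 0.69 [320. 263.] [ 0.418 -0.285  0.05 ]
turner_grip 0.89 [323. 264.] [ 0.415 -0.288  0.063]
turner_tip 0.65 [316. 260.] [ 0.424 -0.273  0.008]
```

>>> send_rows(
  jaw=[1, 1, 1, 1, 1, 1, 1, 1, 1, 1, 1, 1],
  translation=[
    [0.4, 2, 0.2],
    [0.8, 4, 0.2],
    [1.2, 6, 0.2],
    [1.6, 8, 0.2],
    [2, 10, 0.2],
    [2.4, 12, 0.2],
    [2.8, 14, 0.2],
    [3.2, 17, 0.2],
    [3.6, 20, 0.2],
    [4.4, 23.5, 0.2],
    [4.4, 23.5, 0.2],
    [4.4, 23.5, 0.2],
  ],
  angular=[
    [0, 0, -0.12],
    [0, 0, -0.24],
    [0, 0, -0.36],
    [0, 0, -0.48],
    [0, 0, -0.6],
    [0, 0, -0.72],
    [0, 0, -0.84],
    [0, 0, -0.96],
    [0, 0, -1.08],
    [0, 0, -1.2],
    [0, 0, -1.32],
    [0, 0, -1.4],
  ],
)

```text
clock: 36.98
position: [0.4533, -0.0826, 0.1933]
ee_rot: [0.054, 3.139, 0.024]
contact_force: [-0.3, -0.5, 0.2]
finger_gap: 0.0854
finger_force: 0.0
```

>>> send_rows(
  jaw=[1, 1, 1, 1, 1, 1],
  translation=[
    [0, 0, 0],
    [0, 0, 0],
    [0, 0, 0],
    [0, 0, 0],
    [0, 0, 0],
    [0, 0, 0],
  ],
  angular=[
    [-0.009, 0.003, -0.17],
    [-0.009, 0.003, -0.17],
    [-0.009, 0.003, -0.17],
    [-0.009, 0.003, -0.17],
    [-0.009, 0.003, -0.17],
    [-0.009, 0.003, -0.17],
  ],
)

```text
clock: 37.48
position: [0.4536, -0.0849, 0.1943]
ee_rot: [0.313, 3.124, 0.008]
contact_force: [-0.1, -0.2, -0.6]
finger_gap: 0.0856
finger_force: 0.0
```

```bash
cat >> h.py <<'E'
def overlay(cam,pts,name):
    s=snapshot(cam);a=s["img"].copy();q=proj(s,cam,pts)
    for k in q: cv2.circle(a,tuple(np.int32(np.round(k))),2,(0,255,0),-1)
    cv2.imwrite("pics/"+name,a[:,:,::-1]);return s,q
E
python3 - <<'E'
from h import *
goto(.455,-.087,.20,78.5)
o=np.array([.455,-.087]);a=np.radians(-11.5);u=np.array([np.cos(a),np.sin(a)]);v=np.array([-u[1],u[0]])
P=[np.r_[o+u*x+v*y,z] for x,y,z in ((-.034,.069,.008),(.034,.069,.008),(-.03,-.008,.032),(.03,-.008,.032),(.03,.008,.032),(-.03,.008,.032),(-.048,-.079,.008),(.048,-.079,.008),(.048,.079,.008),(-.048,.079,.008))]
s,q=overlay("wrist",P,"w15.png");save(s,"w15raw.png");print(q[:2])
E
```

```text
t 37.48 TCP [ 0.4536 -0.0849  0.1943] yaw_y 78.57 z [ 0.002  0.005 -1.   ] q [-0.47 -0.33 -0.37  1.53  0.01 -0.27] F [-0.1 -0.2 -0.6] gap 0.0856
shift cm [ 0.14 -0.21  0.57] rot [-0.005  0.002 -0.001]
[[395.17598667 172.32174205]
 [391.80807252 244.80312587]]
```

View pics/w15.png

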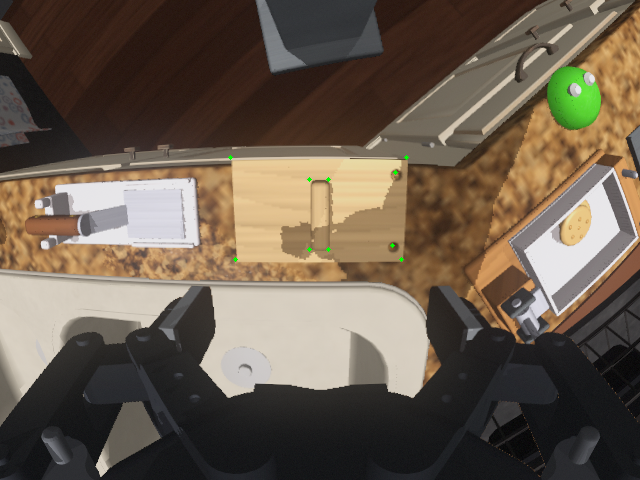

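The overlay fits the lid: the holes are at (396,174) and (393,246), and the turner is back in its rest. I've used all my picture views, so from here I'll measure numerically.

```bash
cat >> h.py <<'E'
def blob(s,cam,P,rad=9,dark=True):
    g=cv2.cvtColor(s["img"],cv2.COLOR_RGB2GRAY).astype(float);c=proj(s,cam,P)[0]
    yy,xx=np.mgrid[:480,:640];w=np.hypot(xx-c[0],yy-c[1])<rad
    med=np.median(g[w]);d=(med-g if dark else g-med);d=np.where(w,np.clip(d-25,0,None),0)
    if d.sum()==0: return None
    return np.array([(d*xx).sum(),(d*yy).sum()])/d.sum()
E
python3 - <<'E'
from h import *
s=snapshot("wrist");pose()
o=np.array([.455,-.087]);a=np.radians(-11.5);u=np.array([np.cos(a),np.sin(a)]);v=np.array([-u[1],u[0]])
W=[]
for x in(-.034,.034):
    P=np.r_[o+u*x+v*.069,.008];b=blob(s,"wrist",P);w=at(s,"wrist",b,.008);W.append(w[:2]);print(proj(s,"wrist",P)[0],b,np.round(w,4),np.round(P,4))
d=W[1]-W[0];yw=np.arctan2(d[1],d[0]);print(np.degrees(yw),np.hypot(*d))
u=np.array([np.cos(yw),np.sin(yw)]);v=np.array([-u[1],u[0]]);print("lid origin",np.round((W[0]+W[1])/2-v*.069,4))
E
```

```text
t 37.58 TCP [ 0.4537 -0.085   0.1946] yaw_y 78.54 z [ 0.003  0.005 -1.   ] q [-0.47 -0.33 -0.37  1.53  0.01 -0.27] F [0.9 0.6 0.7] gap 0.0857
[395.18668046 172.15827907] [398.46823838 174.71905697] [ 0.4383 -0.01    0.008 ] [ 0.4354 -0.0126  0.008 ]
[391.84388352 244.62022232] [393.88497217 246.12523191] [ 0.5039 -0.0244  0.008 ] [ 0.5021 -0.0262  0.008 ]
-12.406888071303207 0.06724162109564052
lid origin [ 0.4563 -0.0846]
```

>>> send_rows(
  jaw=[1, 1, 1, 1, 1, 1, 1, 1, 1, 1],
  translation=[
    [0.25, 0, -3],
    [0.25, 0, -6],
    [0.25, 0, -9],
    [0.25, 0, -12],
    [0.25, 0, -14],
    [0.25, 0, -16],
    [0.25, 0, -16.5],
    [0.25, 0, -16.5],
    [0.25, 0, -16.5],
    [0.25, 0, -16.5],
  ],
  angular=[
    [-0.005, 0.003, 0],
    [-0.005, 0.003, 0],
    [-0.005, 0.003, 0],
    [-0.005, 0.003, 0],
    [-0.005, 0.003, 0],
    [-0.005, 0.003, 0],
    [-0.005, 0.003, 0],
    [-0.005, 0.003, 0],
    [-0.005, 0.003, 0],
    [-0.005, 0.003, 0],
  ],
)

```text
clock: 38.42
position: [0.4572, -0.0854, 0.0314]
ee_rot: [0.314, 3.124, -0.002]
contact_force: [-0.0, 0.9, 0.6]
finger_gap: 0.0853
finger_force: 0.0
```

```bash
python3 - <<'E'
from h import *
goto(.456,-.0855,.012,78.2)
E
```

```text
t 38.42 TCP [ 0.4572 -0.0854  0.0314] yaw_y 78.51 z [ 0.002 -0.001 -1.   ] q [-0.47 -0.26 -0.61  1.21 -0.   -0.27] F [-0.   0.9  0.6] gap 0.0853
shift cm [-0.12 -0.01 -1.94] rot [ 0.001  0.002 -0.005]
```

>>> send_rows(
  jaw=[1, 1, 1, 1, -1, -1, -1, -1, -1, -1, -1, -1],
  translation=[
    [-0.1, 0, -1],
    [-0.1, 0, -1.8],
    [-0.1, 0, -1.8],
    [-0.1, 0, -1.8],
    [-0.1, 0, -1.8],
    [-0.1, 0, -1.8],
    [-0.1, 0, -1.8],
    [-0.1, 0, -1.8],
    [-0.1, 0, -1.8],
    [-0.1, 0, -1.8],
    [-0.1, 0, -1.8],
    [-0.1, 0, -1.8],
  ],
  angular=[
    [0, 0, 0],
    [0, 0, 0],
    [0, 0, 0],
    [0, 0, 0],
    [0, 0, 0],
    [0, 0, 0],
    [0, 0, 0],
    [0, 0, 0],
    [0, 0, 0],
    [0, 0, 0],
    [0, 0, 0],
    [0, 0, 0],
  ],
  grip_force=80,
)

```text
clock: 39.42
position: [0.4555, -0.085, 0.0121]
ee_rot: [0.315, 3.125, -0.001]
contact_force: [-0.8, 1.1, 4.6]
finger_gap: 0.0143
finger_force: 79.7
```

```bash
python3 - <<'E'
from h import *
pose()
E
```

```text
t 39.42 TCP [ 0.4555 -0.085   0.0121] yaw_y 78.5 z [ 0.    -0.001 -1.   ] q [-0.47 -0.24 -0.64  1.18 -0.   -0.27] F [-0.8  1.1  4.6] gap 0.0143
```

>>> send_rows(
  jaw=[-1, -1, -1, -1, -1, -1, -1, -1, -1, -1, -1, -1],
  translation=[
    [0, 0, 2],
    [0, 0, 5],
    [0, 0, 8],
    [0, 0, 11],
    [0, 0, 14],
    [0, 0, 16],
    [0, 0, 18],
    [0, 2, 18],
    [0, 5, 18],
    [0, 8, 18],
    [0, 10, 18],
    [0, 10, 18],
  ],
  angular=[
    [0, 0, 0],
    [0, 0, 0],
    [0, 0, 0],
    [0, 0, 0],
    [0, 0, 0],
    [0, 0, 0.05],
    [0, 0, 0.12],
    [0, 0, 0.2],
    [0, 0, 0.3],
    [0, 0, 0.4],
    [0, 0, 0.5],
    [0, 0, 0.5],
  ],
)

```text
clock: 40.42
position: [0.4548, 0.0181, 0.1915]
ee_rot: [0.482, -3.104, -0.001]
contact_force: [-0.5, -1.5, -1.2]
finger_gap: 0.014
finger_force: 78.9
```

>>> send_rows(
  jaw=[-1, -1, -1, -1, -1, -1, -1, -1, -1, -1, -1, -1],
  translation=[
    [1, 2, 0],
    [2, 4, 0],
    [3, 7, 0],
    [4, 10, 0],
    [5, 13, 0],
    [6, 15, 0],
    [6.8, 16.6, 0],
    [6.8, 16.6, 0],
    [6.8, 16.6, 0],
    [6.8, 16.6, 0],
    [6.8, 16.6, 0],
    [6.8, 16.6, 0],
  ],
  angular=[
    [0, 0, 0.05],
    [0, 0, 0.1],
    [0, 0, 0.17],
    [0, 0, 0.17],
    [0, 0, 0.17],
    [0, 0, 0.17],
    [0, 0, 0.17],
    [0, 0, 0.17],
    [0, 0, 0.17],
    [0, 0, 0.17],
    [0, 0, 0.17],
    [0, 0, 0.17],
  ],
)

```text
clock: 41.42
position: [0.5232, 0.1803, 0.1918]
ee_rot: [-0.728, 3.056, -0.001]
contact_force: [0.3, 0.2, -1.3]
finger_gap: 0.0142
finger_force: 78.9
```

```bash
python3 - <<'E'
from h import *
goto(.5239,.1805,.19,117)
for c in ("wrist","top","scene"):
  s=snapshot(c);save(s,"l_%s.png"%c)
  for k in ("pin_near","pin_far","hole_near","hole_far"):
    for r in recognise(c,k)[:2]: print(c,k,round(r["score"],2),np.round(r["centre"],1))
E
```

```text
t 41.42 TCP [0.5232 0.1803 0.1918] yaw_y 116.82 z [ 0.    -0.001 -1.   ] q [ 0.1  -0.04 -0.12  1.49 -0.   -0.37] F [ 0.3  0.2 -1.3] gap 0.0142
shift cm [ 0.07  0.02 -0.18] rot [0.001 0.    0.003]
wrist pin_near 0.93 [286.1 169.7]
wrist pin_far 0.95 [286.  170.1]
wrist hole_near 0.65 [319.3 249.3]
wrist hole_far 0.97 [322.1 250.2]
top pin_near 0.58 [282.  230.2]
top pin_far 0.87 [279.4 231.1]
top hole_near 0.74 [257.7 222. ]
top hole_far 0.74 [257.9 218.9]
scene pin_near 0.79 [299.5 224.3]
scene pin_far 0.74 [298.4 227.9]
scene hole_near 0.7 [286.4 189.1]
scene hole_far 0.97 [284.3 190.7]
scene hole_far 0.69 [291.4 230.2]
```

>>> send_rows(
  jaw=[-1, -1, -1, -1, -1, -1, -1],
  translation=[
    [1, -2, 0.3],
    [2, -4, 0.7],
    [2.7, -5.3, 1],
    [2.7, -5.3, 1],
    [2.7, -5.3, 1],
    [2.7, -5.3, 1],
    [2.7, -5.3, 1],
  ],
  angular=[
    [0, 0, 0.003],
    [0, 0, 0.003],
    [0, 0, 0.003],
    [0, 0, 0.003],
    [0, 0, 0.003],
    [0, 0, 0.003],
    [0, 0, 0.003],
  ],
)

```text
clock: 42.75
position: [0.5499, 0.1288, 0.2016]
ee_rot: [0.736, -3.054, 0.0]
contact_force: [0.0, 0.3, -2.5]
finger_gap: 0.014
finger_force: 78.9
```

```bash
cat >> h.py <<'E'
def patch(s,cam,P,n,r=9):
    g=cv2.cvtColor(s["img"],cv2.COLOR_RGB2GRAY);c=np.int32(np.round(proj(s,cam,P)[0]));print(n,c)
    for row in g[c[1]-r:c[1]+r+1,c[0]-r:c[0]+r+1]: print(" ".join("%3d"%v for v in row))
E
python3 - <<'E'
from h import *
p,M=pose();s=snapshot("wrist");print("cam",np.round(s["origin"],3));save(s,"l2.png")
for n,x in (("near",-.034),("far",.034)): patch(s,"wrist",np.r_[CC+CU*x+CV*.078,.062],"pin "+n,10)
X,Y=M[:2,0],M[:2,1]
for n,x in (("near",.034),("far",-.034)): patch(s,"wrist",np.r_[p[:2]+X*x+Y*.069,p[2]-.0121+.008],"hole "+n,9)
E
```

```text
t 42.75 TCP [0.5499 0.1288 0.2016] yaw_y 117.09 z [-0. -0. -1.] q [-0.   -0.01 -0.07  1.51 -0.   -0.47] F [ 0.   0.3 -2.5] gap 0.014
cam [0.492 0.098 0.344]
pin near [478 181]
105 105 106 107 108 109 107 107 106 106 105 102  70  63  68  76  82  86  91  96 100
105 105 106 107 108 109 108 107 106 105 104 101  69  61  66  71  76  81  88  93  98
105 106 105 107 108 107 107 107 105 104 105  98  64  59  62  66  71  77  84  91  97
106 105 107 108 106 108 108 107 105 105 105  99  61  58  60  63  66  74  82  88  94
106 105 106 108 107 108 107 107 106 104 106  98  62  64  64  64  67  74  81  88  94
105 106 106 108 108 109 106 106 105 106 106  97  75  73  71  71  72  78  84  89  93
106 106 106 108 108 110 107 107 105 105 107  97  85  81  80  78  76  79  86  89  92
106 105 103 106 108 109 107 107 105 105 105  97  94  91  87  85  83  85  87  88  92
 97  92  90  98 101 106 106 107 105 105 104  98 102 100  96  90  87  87  89  89  91
 80  67  68  70  80  89  97 103 103 104 104 100 103 101  97  92  91  90  91  92  92
 66  67  68  69  69  70  71  74  87  97 100  99 102 100  98  95  94  95  93  93  94

[... 4848 characters left out ...]
  26  24  23  24
 27  27  26  25  24  25  25  26  26  23  26  23  26  25  23  27  25  28  26
 28  26  25  25  24  27  28  26  25  26  27  27  25  26  25  23  23  24  26
 32  30  26  27  24  24  25  24  26  25  24  24  24  23  25  26  25  24  27
 33  30  31  27  25  24  25  25  24  26  25  27  27  23  24  25  24  27  23
 32  30  30  34  29  28  25  26  22  26  25  26  22  25  23  22  25  24  24
 34  33  31  34  33  30  29  27  22  24  23  26  25  24  26  25  28  26  24
 31  30  33  30  30  31  30  30  28  28  24  24  22  25  23  24  23  22  28
 28  31  31  30  33  30  31  30  34  29  28  27  24  22  25  25  25  24  25
 31  32  32  30  32  31  32  31  30  31  30  31  29  27  23  25  24  22  25
```

```bash
python3 - <<'E'
from h import *
S={c:snapshot(c) for c in("top","scene")}
im={c:cv2.imread("pics/%s0.png"%c) for c in S}
out={}
def show(c,P,r):
    sat=cv2.cvtColor(im[c],cv2.COLOR_BGR2HSV)[...,1].astype(float);k=np.int32(np.round(proj(S[c],c,P)[0]))
    w=sat[k[1]-r:k[1]+r+1,k[0]-r:k[0]+r+1];return k,w
for n,x in(("near",-.034),("far",.034)):
    for c in S:
        k,w=show(c,np.r_[CC+CU*x+CV*.078,.056],5);print(n,c,k);print("\n".join(" ".join("%3d"%v for v in q) for q in w))
E
```

```text
near top [219 261]
145 147 147 149 149 147 149 103   8   0   3
147 151 138  93 145 154 151 151   4   0  12
147 144  57  22  15 139 157 160  96   8   1
150 141  10   6  23  59 153 154 150   3   0
157 149 122  15  23  15 130 152 154  71   0
161 147 150 121  40  99 148 151 153 108   8
158 158 148 147 141 145 150 149 149 150  76
161 159 148 147 145 146 148 147 150 148 131
161 157 154 147 147 145 148 149 154 159 164
157 157 162 147 148 146 150 159 159 149 109
152 153 155 151 152 160 162 138 106 115 121
near scene [261 225]
141 143 142 140 115  87 126 138 139 141 134
139 143 137 128  70  27  82 137 142 142 119
150 142 136 122  53  10  50 138 143 137  95
150 142 134 115  54  13  49 129 143 131  59
145 150 140 120  76  14  34 125 140 101  26
143 141 144 141 117  22  33 128 134  67  10
147 145 147 143 130  54  68 131 125  48   2
149 147 149 139 132 116 121 137 103  22   4
152 152 142 140 137 139 137 137  79   7  10
149 153 146 148 147 148 146 133  49   2   4
145 150 149 159 163 149 153 123  29   3   3
far top [207 234]
151 162 157 157 157 156 134   1   0  15   7
156 154 148 120 162 155 159  7
[... 213 characters left out ...]
 154 153 158 107  11
156 157 152 149 149 153 151 153 154 155  46
154 165 152 149 147 151 151 152 150 157 107
152 154 153 152 149 147 151 152 152 153 153
152 153 163 153 147 146 150 152 153 151 157
far scene [267 210]
136 136 140 136 127 117 139 138 137 139 141
135 143 146 108  48  22 106 137 138 138 138
142 138 138  84  15   9  72 138 141 141 143
137 149 143 100  18   8  58 125 129 124  92
134 140 147 125  49  10  76 139 136  68   4
128 137 141 137  62   8  85 144 131  47   4
128 135 142 138  87  16  84 143 102  22   6
140 142 142 136 120  95 122 134  59   5   9
142 144 142 139 138 136 141 106  27   4  10
150 149 138 138 140 141 137  72  11  10  13
148 146 136 137 142 142 129  49   4   7  15
```

```bash
python3 - <<'E'
from h import *
S={c:snapshot(c) for c in("top","scene")}
im={c:cv2.imread("pics/%s0.png"%c) for c in S}
A={}
for n,x in(("near",-.034),("far",.034)):
    rays=[]
    for c in S:
        sat=cv2.cvtColor(im[c],cv2.COLOR_BGR2HSV)[...,1].astype(float);k=np.int32(np.round(proj(S[c],c,np.r_[CC+CU*x+CV*.078,.056])[0]))
        w=np.clip(135-sat,0,None);yy,xx=np.mgrid[:480,:640];off=(-1.5,-1.5) if c=="top" else (0,-2)
        w=w*(np.hypot(xx-k[0]-off[0],yy-k[1]-off[1])<4.6)*(xx-k[0]<2.5)
        w[w<25]=0
        px=np.array([(w*xx).sum(),(w*yy).sum()])/w.sum();P=at(S[c],c,px,.054);A[n,c]=P[:2]
        rays.append((np.array(S[c]["origin"]),ray(S[c],c,px)));print(n,c,np.round(px,2),np.round(P,4))
    (a,d),(b,e)=rays;t=np.linalg.lstsq(np.c_[d,-e],b-a,rcond=None)[0];print(" tri",np.round((a+d*t[0]+b+e*t[1])/2,4),"miss",np.round(a+d*t[0]-b-e*t[1],4))
for c in("top","scene"):
    d=A["far",c]-A["near",c];y=np.arctan2(d[1],d[0]);v=np.array([-np.sin(y),np.cos(y)]);print(c,"yaw",np.degrees(y),"len",np.hypot(*d),"origin@27",np.round((A["far",c]+A["near",c])/2-CV*.078,4))
# lid holes in same cameras
W={}
for c in S:
  g=cv2.cvtColor(im[c],cv2.COLOR_BGR2GRAY).astype(float);yy,xx=np.mgrid[:480,:640];o=np.array([.4555,-.085]);a=np.radians(-11.5);u=np.array([np.cos(a),np.sin(a)]);v=np.array([-u[1],u[0]])
  for x in(-.034,.034):
    k=proj(S[c],c,np.r_[o+u*x+v*.069,.008])[0];m=np.hypot(xx-k[0],yy-k[1])<5;w=np.where(m,np.clip(np.median(g[m])-g-12,0,None),0)
    px=np.array([(w*xx).sum(),(w*yy).sum()])/w.sum();P=at(S[c],c,px,.007)[:2];print(c,"hole",x,np.round(px,2),np.round(P,4),"expected",np.round(o+u*x+v*.069,4))
E
```

```text
near top [217.55 259.17] [0.4659 0.2295 0.054 ]
near scene [261.14 223.18] [0.4696 0.232  0.054 ]
 tri [0.4655 0.2285 0.0587] miss [-0.0008  0.0007 -0.    ]
far top [205.4  232.43] [0.5265 0.2605 0.054 ]
far scene [266.76 208.41] [0.5306 0.2639 0.054 ]
 tri [0.5255 0.2593 0.0597] miss [-0.0005  0.0005 -0.    ]
top yaw 27.094741986030883 len 0.06802755357341847 origin@27 [0.5316 0.1755]
scene yaw 27.601655113814655 len 0.06882174204020362 origin@27 [0.5355 0.1784]
top hole -0.034 [322.39 277.94] [ 0.4369 -0.0076] expected [ 0.4359 -0.0106]
top hole 0.034 [329.65 249.75] [ 0.5035 -0.023 ] expected [ 0.5026 -0.0242]
scene hole -0.034 [317.6  276.65] [ 0.4345 -0.0053] expected [ 0.4359 -0.0106]
scene hole 0.034 [336.17 263.08] [ 0.5079 -0.0161] expected [ 0.5026 -0.0242]
```

>>> send_rows(
  jaw=[-1, -1, -1, -1, -1, -1, -1],
  translation=[
    [1, -1.6, 0],
    [2, -3.2, 0],
    [2.6, -4.3, 0],
    [2.6, -4.3, 0],
    [2.6, -4.3, 0],
    [2.6, -4.3, 0],
    [2.6, -4.3, 0],
  ],
  angular=[
    [0, 0, 0],
    [0, 0, 0],
    [0, 0, 0],
    [0, 0, 0],
    [0, 0, 0],
    [0, 0, 0],
    [0, 0, 0],
  ],
)

```text
clock: 43.58
position: [0.5759, 0.0858, 0.2018]
ee_rot: [-0.736, 3.054, -0.0]
contact_force: [0.2, -0.6, -2.2]
finger_gap: 0.0144
finger_force: 78.9
```

```bash
python3 - <<'E'
from h import *
p,M=pose();s=snapshot("wrist");save(s,"l3.png")
sat=cv2.cvtColor(s["img"],cv2.COLOR_RGB2HSV)[...,1].astype(int)
C=np.array([.5305,.1745])
for n,x in (("near",-.034),("far",.034)):
    k=np.int32(np.round(proj(s,"wrist",np.r_[C+CU*x+CV*.078,.058])[0]));print(n,k,"foot",proj(s,"wrist",np.r_[C+CU*x+CV*.078,.044])[0],"top",proj(s,"wrist",np.r_[C+CU*x+CV*.078,.064])[0])
    print("\n".join(" ".join("%3d"%v for v in q) for q in sat[k[1]-10:k[1]+11,k[0]-12:k[0]+13]))
E
```

```text
t 43.58 TCP [0.5759 0.0858 0.2018] yaw_y 117.1 z [ 0. -0. -1.] q [-0.08  0.05 -0.02  1.51 -0.   -0.55] F [ 0.2 -0.6 -2.2] gap 0.0144
near [527 182] foot [519.74114296 180.04567309] top [530.95977322 183.23019149]
156 156 154 155 155 154 160 156 157 155 158 156 155 149 140 137 136 136 138 140 139 139 141 140 143
154 153 155 155 155 154 155 153 155 152 155 155 155 146 139 136 138 137 134 134 135 134 138 141 143
153 153 154 153 155 152 156 152 151 155 152 155 153 145 140 134 135 135 133 132 135 136 138 139 144
154 152 153 153 155 155 155 156 156 155 153 155 152 145 140 138 135 136 131 131 137 138 139 139 139
154 152 156 156 155 154 154 158 156 154 151 153 152 143 138 137 136 133 130 134 136 140 139 136 136
155 153 149 149 147 145 156 154 157 153 153 156 154 141 138 136 137 133 131 133 138 142 142 139 134
157 153 114  19  15  18  36  79 114 135 145 150 153 139 141 139 137 132 131 135 139 141 142 137 132
151 120  37  12  16  16  15  19  41  67  83 109 114 127 135 136 137 131 131 131 136 141 143 136 132
147  81  16  16  12  16  12  16  16  11  12  21  34  77 103 119 132 133 132 133 136 137
[... 2691 characters left out ...]

147 146 146 147 151 152 148 141 132  78  10  14  16  13  12  11  10  27 141 133 128 132 133 140 141
147 146 148 149 149 150 146 146 147 137 115  17  12  12  11  11   8  83 144 140 138 139 140 143 145
147 149 149 149 146 147 145 146 146 149 144 116  38  14  13  14  53 138 150 147 146 147 146 147 146
148 148 149 147 148 148 148 147 148 146 149 145 122 106 106 128 150 155 156 156 159 156 153 148 146
147 150 150 148 148 149 146 148 146 149 147 150 148 144 146 148 155 153 152 152 151 151 148 147 142
150 147 150 148 148 148 147 146 146 148 150 151 144 144 147 150 151 151 150 149 148 149 146 144 140
153 155 152 152 156 157 152 141 142 149 151 154 147 145 150 153 153 151 148 145 144 144 143 144 124
```

```bash
python3 - <<'E'
from h import *
from scipy.optimize import least_squares
s=snapshot("wrist");p,M=pose();img=s["img"]
sat=cv2.cvtColor(img,cv2.COLOR_RGB2HSV)[...,1].astype(int);g=cv2.cvtColor(img,cv2.COLOR_RGB2GRAY)
C=np.array([.5305,.1745]);yy,xx=np.mgrid[:480,:640]
th=np.linspace(0,2*np.pi,40)
def model(q):
    P=[np.r_[q+r*np.array([np.cos(t),np.sin(t)]),z] for r,z in((.004,.044),(.004,.057),(.0025,.064)) for t in th]
    h=cv2.convexHull(proj(s,"wrist",P).astype(np.float32));m=cv2.moments(h);return np.array([m["m10"],m["m01"]])/m["m00"],m["m00"]
for n,x in(("near",-.034),("far",.034)):
    q0=C+CU*x+CV*.078;k=proj(s,"wrist",np.r_[q0,.055])[0]
    m=((sat<70)&(np.hypot(xx-k[0],yy-k[1])<12)).astype(np.uint8)
    ob=np.array([xx[m>0].mean(),yy[m>0].mean()])
    r=least_squares(lambda q:model(q)[0]-ob,q0,x_scale=.001,diff_step=1e-4);print(n,"area",m.sum(),round(model(r.x)[1]),"pin",np.round(r.x,4),"d",np.round(r.x-q0,4))
    if n=="near": a=r.x
    else: b=r.x
d=b-a;y=np.arctan2(d[1],d[0]);print("len",np.hypot(*d),"yaw",np.degrees(y));v=np.array([-np.sin(y),np.cos(y)]);print("lid target",np.round((a+b)/2-.069*v,4))
X,Y=M[:2,0],M[:2,1]
H=np.r_[p[:2]+X*.034+Y*.069,p[2]-.0041];k=proj(s,"wrist",H)[0]
for t in(95,105,112,118):
    m=((g<t)&(np.hypot(xx-k[0],yy-k[1])<15)).astype(np.uint8);m=cv2.morphologyEx(m,cv2.MORPH_CLOSE,np.ones((7,7)))
    cs,_=cv2.findContours(m,cv2.RETR_EXTERNAL,cv2.CHAIN_APPROX_NONE);c=max(cs,key=cv2.contourArea);e=cv2.fitEllipse(cv2.convexHull(c))
    w=at(s,"wrist",e[0],H[2])[:2]-p[:2];print(t,np.round(k,1),np.round(e[0],1),np.round(e[1],1),"hole in tool X,Y",np.round([w@X,w@Y],4))
P=[np.r_[H[:2]+.005*np.array([np.cos(t),np.sin(t)]),H[2]] for t in th];print("expected size",np.ptp(proj(s,"wrist",P),axis=0))
E
```

```text
t 43.68 TCP [0.576  0.0857 0.2018] yaw_y 117.11 z [ 0. -0. -1.] q [-0.08  0.05 -0.02  1.51 -0.   -0.55] F [ 0.6  0.2 -1.8] gap 0.0142
near area 124 136 pin [0.4663 0.229 ] d [0.0015 0.0004]
far area 120 131 pin [0.5265 0.2611] d [0.0011 0.0017]
len 0.06824904942889244 yaw 28.103211253039106
lid target [0.5289 0.1842]
95 [482.6 215.7] [480.  218.5] [20.6 23. ] hole in tool X,Y [0.0327 0.0679]
105 [482.6 215.7] [481.  218.6] [21.1 23.6] hole in tool X,Y [0.0327 0.0683]
112 [482.6 215.7] [481.  218.1] [21.9 24.8] hole in tool X,Y [0.0329 0.0684]
118 [482.6 215.7] [482.2 218.1] [24.1 29.5] hole in tool X,Y [0.0329 0.0689]
expected size [20.423886   22.56028633]
```

>>> send_rows(
  jaw=[-1, -1, -1, -1, -1, -1, -1, -1, -1, -1, -1, -1],
  translation=[
    [-1, 2, 0],
    [-2, 4, 0],
    [-3, 6, 0],
    [-4, 8, 0],
    [-4.9, 9.85, -1],
    [-4.9, 9.85, -3],
    [-4.9, 9.85, -5.5],
    [-4.9, 9.85, -8],
    [-4.9, 9.85, -10],
    [-4.9, 9.85, -11.2],
    [-4.9, 9.85, -11.2],
    [-4.9, 9.85, -11.2],
  ],
  angular=[
    [0, 0, 0.009],
    [0, 0, 0.009],
    [0, 0, 0.009],
    [0, 0, 0.009],
    [0, 0, 0.009],
    [0, 0, 0.009],
    [0, 0, 0.009],
    [0, 0, 0.009],
    [0, 0, 0.009],
    [0, 0, 0.009],
    [0, 0, 0.009],
    [0, 0, 0.009],
  ],
)

```text
clock: 44.68
position: [0.527, 0.1837, 0.09]
ee_rot: [0.749, -3.051, 0.001]
contact_force: [-0.1, -0.1, -1.2]
finger_gap: 0.0144
finger_force: 78.9
```

>>> send_rows(
  jaw=[-1, -1, -1],
  translation=[
    [0, 0, 0],
    [0, 0, 0],
    [0, 0, 0],
  ],
  angular=[
    [0, 0, 0],
    [0, 0, 0],
    [0, 0, 0],
  ],
)

```text
clock: 44.93
position: [0.5282, 0.1837, 0.0912]
ee_rot: [-0.748, 3.049, -0.001]
contact_force: [-0.3, 0.1, -1.0]
finger_gap: 0.0139
finger_force: 78.9
```

```bash
python3 - <<'E'
from h import *
goto(.5270,.1842,.082,117.6)
s=snapshot("wrist");save(s,"l4.png")
E
```

```text
t 44.93 TCP [0.5282 0.1837 0.0912] yaw_y 117.57 z [ 0.002 -0.    -1.   ] q [ 0.1  -0.   -0.27  1.3  -0.   -0.38] F [-0.3  0.1 -1. ] gap 0.0139
shift cm [-0.12  0.05 -0.92] rot [0.    0.002 0.   ]
```

>>> send_rows(
  jaw=[-1, -1, -1, -1, -1, -1, -1],
  translation=[
    [-0.08, 0.04, -0.5],
    [-0.08, 0.04, -1],
    [-0.08, 0.04, -1.3],
    [-0.08, 0.04, -1.5],
    [-0.08, 0.04, -1.7],
    [-0.08, 0.04, -1.7],
    [-0.08, 0.04, -1.7],
  ],
  angular=[
    [0, 0, 0],
    [0, 0, 0],
    [0, 0, 0],
    [0, 0, 0],
    [0, 0, 0],
    [0, 0, 0],
    [0, 0, 0],
  ],
)

```text
clock: 45.57
position: [0.5264, 0.184, 0.0726]
ee_rot: [0.749, -3.051, 0.001]
contact_force: [-0.3, 0.6, -1.9]
finger_gap: 0.014
finger_force: 78.9
```

```bash
python3 - <<'E'
from h import *
goto(.5270,.1842,.0561,117.6);print(read_state()["ft_torque"])
E
```

```text
t 45.57 TCP [0.5264 0.184  0.0726] yaw_y 117.58 z [-0. -0. -1.] q [ 0.1   0.01 -0.29  1.27 -0.   -0.38] F [-0.3  0.6 -1.9] gap 0.014
shift cm [ 0.06  0.02 -1.65] rot [ 0. -0.  0.]
[-0.04483735 -0.01811184 -0.01542014]
```

>>> send_rows(
  jaw=[-1, -1, -1, -1, -1],
  translation=[
    [0.03, 0.01, -0.2],
    [0.03, 0.01, -0.4],
    [0.03, 0.01, -0.6],
    [0.03, 0.01, -0.6],
    [0.03, 0.01, -0.6],
  ],
  angular=[
    [0, 0, 0],
    [0, 0, 0],
    [0, 0, 0],
    [0, 0, 0],
    [0, 0, 0],
  ],
)

```text
clock: 45.98
position: [0.5266, 0.1841, 0.0666]
ee_rot: [0.749, -3.051, 0.001]
contact_force: [0.5, 0.2, -2.5]
finger_gap: 0.0142
finger_force: 78.9
```

>>> send_rows(
  jaw=[-1, -1, -1, -1, -1],
  translation=[
    [0, 0, -0.2],
    [0, 0, -0.4],
    [0, 0, -0.5],
    [0, 0, -0.5],
    [0, 0, -0.5],
  ],
  angular=[
    [0, 0, 0],
    [0, 0, 0],
    [0, 0, 0],
    [0, 0, 0],
    [0, 0, 0],
  ],
)

```text
clock: 46.4
position: [0.5267, 0.1841, 0.0616]
ee_rot: [0.749, -3.051, 0.001]
contact_force: [0.6, -0.2, -2.1]
finger_gap: 0.0143
finger_force: 78.9
```

>>> send_rows(
  jaw=[-1, -1, -1, -1, -1, -1],
  translation=[
    [0, 0, -0.2],
    [0, 0, -0.4],
    [0, 0, -0.5],
    [0, 0, -0.56],
    [0, 0, -0.56],
    [0, 0, -0.56],
  ],
  angular=[
    [0, 0, 0],
    [0, 0, 0],
    [0, 0, 0],
    [0, 0, 0],
    [0, 0, 0],
    [0, 0, 0],
  ],
)

```text
clock: 46.9
position: [0.5267, 0.1841, 0.0562]
ee_rot: [-0.749, 3.051, -0.001]
contact_force: [0.1, 0.5, 1.0]
finger_gap: 0.0143
finger_force: 79.1
```

```bash
python3 - <<'E'
from h import *
pose();print(read_state()["ft_torque"])
E
```

```text
t 46.9 TCP [0.5267 0.1841 0.0562] yaw_y 117.58 z [ 0. -0. -1.] q [ 0.1   0.02 -0.31  1.24 -0.   -0.38] F [0.1 0.5 1. ] gap 0.0143
[-0.06716922  0.20049816  0.00563803]
```

>>> send_rows(
  jaw=[-0.3, -0.3, -0.3, -0.3, -0.3, -0.3, -0.3, -0.3, -0.3, -0.3, -0.3, -0.3],
  translation=[
    [0, 0, -0.02],
    [0, 0, -0.02],
    [0, 0, -0.02],
    [0, 0, -0.02],
    [0, 0, -0.02],
    [0, 0, 0.5],
    [0, 0, 2],
    [0, 0, 4.5],
    [0, 0, 7],
    [0, 0, 9.4],
    [0, 0, 9.4],
    [0, 0, 9.4],
  ],
  angular=[
    [0, 0, 0],
    [0, 0, 0],
    [0, 0, 0],
    [0, 0, 0],
    [0, 0, 0],
    [0, 0, 0],
    [0, 0, 0],
    [0, 0, 0],
    [0, 0, 0],
    [0, 0, 0],
    [0, 0, 0],
    [0, 0, 0],
  ],
)

```text
clock: 47.9
position: [0.528, 0.1842, 0.1522]
ee_rot: [-0.748, 3.048, -0.001]
contact_force: [0.2, 0.1, -0.4]
finger_gap: 0.0299
finger_force: 0.0
```

>>> send_rows(
  jaw=[-1, -1, -1, -1, -1, -1, -1, -1, -1, -1, -1],
  translation=[
    [1, -1.8, 0],
    [2, -3.6, 0],
    [3, -5.4, 0],
    [3.9, -7.2, 0],
    [3.9, -7.2, 0],
    [3.9, -7.2, -1.5],
    [3.9, -7.2, -3],
    [3.9, -7.2, -4.5],
    [3.9, -7.2, -4.5],
    [3.9, -7.2, -4.5],
    [3.9, -7.2, -4.5],
  ],
  angular=[
    [0, 0, 0],
    [0, 0, 0],
    [0, 0, 0],
    [0, 0, 0],
    [0, 0, 0],
    [0, 0, 0],
    [0, 0, 0],
    [0, 0, 0],
    [0, 0, 0],
    [0, 0, 0],
    [0, 0, 0],
  ],
)

```text
clock: 48.82
position: [0.5657, 0.1124, 0.1056]
ee_rot: [-0.749, 3.051, -0.001]
contact_force: [-0.6, -0.0, 0.6]
finger_gap: -0.0001
finger_force: 0.0
```

```bash
cat >> h.py <<'E'
C2=np.array([.5324,.1759]);U2=np.array([np.cos(np.radians(27.6)),np.sin(np.radians(27.6))]);V2=np.array([-U2[1],U2[0]])
def car2(p): d=np.array(p)[:2]-C2;return np.round([d@U2,d@V2],4)
E
python3 - <<'E'
from h import *
p,M=pose();print(car2(p))
s=snapshot("wrist");save(s,"l5.png")
g=cv2.cvtColor(s["img"],cv2.COLOR_RGB2HSV)
for x in(-.034,.034):
  k=np.int32(proj(s,"wrist",np.r_[C2+U2*x+V2*.078,.060])[0]);print(x,k)
  if 6<k[0]<634: print("\n".join(" ".join("%3d"%v for v in q) for q in g[k[1]-7:k[1]+8,k[0]-8:k[0]+9,1]))
E
```

```text
t 48.82 TCP [0.5657 0.1124 0.1056] yaw_y 117.59 z [ 0. -0. -1.] q [-0.03  0.05 -0.19  1.33 -0.   -0.51] F [-0.6 -0.   0.6] gap -0.0001
[ 0.0001 -0.0718]
-0.034 [569 202]
 13  13  16  22  46  74  81 102 106 106 108 108 107 120 126 131 135
 10  13  13  13   9  18  18  66  82  93  99 106 104 123 129 131 136
 13  13  13  10  10  10  13  12  12  23  52  88 105 125 126 131 136
 10  13  13  10  13  10  10   9   8  11  10  13  83 125 128 131 134
 13  13  13  10  10  16   9  14  11  13  15  12  24 120 131 134 135
 10  13  16  13  10  16  12  14  13   8  14  13  15  88 132 132 133
 13  10  13  10  10   9  11  11  13  14  14  12  14  35 131 129 130
 13  16  13  16   7  12   8   8  10  11  14  13  11   8 131 129 127
 13  10  13  10  13  14  11  13  12  14  13  13  13  13 132 135 132
 10  10  13  10   9  12  11  15  14  11  11  11  11  15 135 137 139
 13  10  16   7  13   6  13  12  12  13  13  11  13  17 141 140 139
 30  16  12  10  13   9  13  15  12  13  10  13  13  71 144 144 144
 96  68  51  37  18  12  11  15  12  11  12  15  57 133 146 146 148
111 112 104  99  78  53  32   8  13   7   9  9
[... 425 characters left out ...]
  11  24 128  65  63
 19  16  16  15  15  15  15  11  10  11  14  14  11  12  36  57  59
 20  20  16  18  15  15  12  10  11  12  13  11  12  12   7  70  68
 35  21  21  17  16  15  11  14  11  12  15  12  10  11  15  68  65
 83  26  24  17  16  10  13  10  11  11  12  12  10   9  12  68  65
104 101  50  20  16  13  13  11  12  11  12  11   9  10  12  72  63
 97 107  90  60  26  15  15  11  13  12  10  10   9   9  14  63  57
 91  90  89  89  80  40   9  14  13  11   9   9  10  12  40  58  57
 89  87  89  89  89  84  15  10  11  11  10   9  11  12  64  68  55
 88  89  89  90  89  89  90  77  68  62  72  97  92  65  65  65  63
 88  89  90  90  91  91  92  91  91  90  92 102  70  62  57  66  62
```

>>> send_rows(
  jaw=[-1, -1, -1, -1, -1, -1, -1, -1, -1, -1],
  translation=[
    [0.3, -0.6, 0],
    [0.6, -1.15, 0],
    [0.85, -1.6, 0],
    [1.07, -2.04, 0],
    [1.3, -2.5, 0],
    [1.57, -3, -0.1],
    [1.94, -3.72, -0.4],
    [2.3, -4.43, -0.9],
    [2.3, -4.43, -0.9],
    [2.3, -4.43, -0.9],
  ],
  angular=[
    [0, 0, 0],
    [0, 0, 0],
    [0, 0, 0],
    [0, 0, 0],
    [0, 0, 0],
    [0, 0, 0],
    [0, 0, 0],
    [0, 0, 0],
    [0, 0, 0],
    [0, 0, 0],
  ],
)

```text
clock: 49.7
position: [0.5888, 0.067, 0.0956]
ee_rot: [0.747, -3.051, 0.001]
contact_force: [-0.7, 0.1, -0.1]
finger_gap: -0.0001
finger_force: 0.0
```

```bash
python3 - <<'E'
from h import *
p,M=pose();print(car2(p))
E
```

```text
t 49.7 TCP [0.5888 0.067  0.0956] yaw_y 117.52 z [-0.    -0.001 -1.   ] q [-0.11  0.1  -0.15  1.32 -0.   -0.59] F [-0.7  0.1 -0.1] gap -0.0001
[-0.0005 -0.1227]
```

>>> send_rows(
  jaw=[-1, -1, -1, -1, -1, -1, -1, -1, -1, -1],
  translation=[
    [0.25, -0.45, -0.2],
    [0.45, -0.9, -0.5],
    [0.7, -1.3, -0.8],
    [0.9, -1.7, -1.1],
    [0.9, -1.7, -1.4],
    [0.9, -1.7, -1.7],
    [0.9, -1.7, -1.9],
    [0.9, -1.7, -1.9],
    [0.9, -1.7, -1.9],
    [0.9, -1.7, -1.9],
  ],
  angular=[
    [0, 0, 0],
    [0, 0, 0],
    [0, 0, 0],
    [0, 0, 0],
    [0, 0, 0],
    [0, 0, 0],
    [0, 0, 0],
    [0, 0, 0],
    [0, 0, 0],
    [0, 0, 0],
  ],
)

```text
clock: 50.53
position: [0.5976, 0.051, 0.0771]
ee_rot: [0.749, -3.051, 0.0]
contact_force: [-0.0, -1.2, 0.1]
finger_gap: 0.0001
finger_force: 0.0
```

```bash
python3 - <<'E'
from h import *
p,M=pose();print(car2(p))
E
```

```text
t 50.53 TCP [0.5976 0.051  0.0771] yaw_y 117.59 z [ 0. -0. -1.] q [-0.13  0.13 -0.15  1.29 -0.   -0.61] F [-0.  -1.2  0.1] gap 0.0001
[-1.000e-04 -1.409e-01]
```

Next I'll press down in small steps and watch the force.

>>> send_rows(
  jaw=[-1, -1, -1, -1, -1],
  translation=[
    [0.05, -0.1, -0.1],
    [0.1, -0.2, -0.2],
    [0.1, -0.2, -0.3],
    [0.1, -0.2, -0.3],
    [0.1, -0.2, -0.3],
  ],
  angular=[
    [0, 0, 0],
    [0, 0, 0],
    [0, 0, 0],
    [0, 0, 0],
    [0, 0, 0],
  ],
)

```text
clock: 50.95
position: [0.599, 0.0489, 0.0749]
ee_rot: [-0.749, 3.05, -0.001]
contact_force: [-3.5, 0.8, 6.6]
finger_gap: -0.0002
finger_force: 3.4
```

>>> send_rows(
  jaw=[-1, -1, -1, -1, -1],
  translation=[
    [0, 0, -0.1],
    [0, 0, -0.2],
    [0, 0, -0.2],
    [0, 0, -0.2],
    [0, 0, -0.2],
  ],
  angular=[
    [0, 0, 0],
    [0, 0, 0],
    [0, 0, 0],
    [0, 0, 0],
    [0, 0, 0],
  ],
)

```text
clock: 51.37
position: [0.5992, 0.0489, 0.0745]
ee_rot: [-0.749, 3.049, -0.002]
contact_force: [-7.7, 1.5, 18.6]
finger_gap: -0.0004
finger_force: 9.3
```

>>> send_rows(
  jaw=[-1, -1, -1, -1, -1, -1, -1, -1, -1, -1],
  translation=[
    [0, 0, 0.5],
    [0, 0, 2],
    [0, 0, 5],
    [0, 0, 8],
    [0, 0, 12],
    [-4, -4, 12],
    [-8, -6, 12],
    [-10, -8, 12],
    [-12, -8, 12],
    [-12, -8, 12],
  ],
  angular=[
    [0, 0, 0],
    [0, 0, 0],
    [0, 0, 0],
    [0, 0, 0],
    [0, 0, 0],
    [0, 0, 0],
    [0, 0, 0],
    [0, 0, 0],
    [0, 0, 0],
    [0, 0, 0],
  ],
)

```text
clock: 52.2
position: [0.4758, -0.0322, 0.1922]
ee_rot: [0.745, -3.051, 0.001]
contact_force: [-0.3, -0.2, -0.4]
finger_gap: 0.0001
finger_force: 0.0
```

```bash
python3 - <<'E'
from h import *
p,M=pose()
for c in("top","scene"):
    s=snapshot(c);save(s,"end_%s.png"%c);v=s["img"].max(2).astype(int)
    # darkness along the lever line: folded (horizontal) vs upright
    for r in(.02,.03,.04,.05):
        a=proj(s,c,np.r_[C2+V2*(-.104-r*.993),.066+r*.12+.004])[0];b=proj(s,c,np.r_[C2+V2*-.104,.066+r])[0]
        f=lambda q:s["img"][int(round(q[1])),int(round(q[0]))].tolist();print(c,r,"folded",np.round(a),f(a),"upright",np.round(b),f(b))
    im=cv2.imread("pics/%s0.png"%c);print("  before at r=.05:",im[int(round(proj(s,c,np.r_[C2+V2*(-.104-.0497),.076])[0][1])),int(round(proj(s,c,np.r_[C2+V2*(-.104-.0497),.076])[0][0]))][::-1])
    for k,z in dict(turner=.05,turner_grip=.063,lid=.06,toy_frog=.02,lever_tip=.076).items():
        for r in recognise(c,k)[:1]: w=at(s,c,r["centre"],z);print(k,round(r["score"],2),np.round(r["centre"],0),np.round(w,3),car2(w))
E
```

```text
t 52.2 TCP [ 0.4758 -0.0322  0.1922] yaw_y 117.45 z [-0.001 -0.001 -1.   ] q [-0.34 -0.28 -0.34  1.51 -0.   -0.82] F [-0.3 -0.2 -0.4] gap 0.0001
top 0.02 folded [292. 206.] [174, 169, 180] upright [284. 208.] [166, 161, 168]
top 0.03 folded [296. 204.] [175, 169, 179] upright [284. 207.] [156, 149, 157]
top 0.04 folded [300. 202.] [51, 36, 29] upright [284. 206.] [150, 144, 151]
top 0.05 folded [304. 200.] [198, 100, 82] upright [283. 204.] [155, 151, 157]
  before at r=.05: [170 113  65]
turner 0.93 [436. 289.] [ 0.412 -0.261  0.05 ] [-0.3089 -0.3316]
turner_grip 0.74 [438. 288.] [ 0.413 -0.261  0.063] [-0.3085 -0.3322]
lid 0.55 [240. 234.] [0.524 0.18  0.06 ] [-0.0052  0.0076]
toy_frog 0.62 [232. 295.] [0.39  0.196 0.02 ] [-0.117   0.0838]
lever_tip 0.63 [290. 207.] [0.585 0.07  0.076] [-0.0025 -0.1185]
scene 0.02 folded [330. 219.] [129, 127, 132] upright [324. 215.] [139, 137, 142]
scene 0.03 folded [334. 219.] [86, 87, 88] upright [324. 213.] [103, 90, 86]
scene 0.04 folded [337. 219.] [89, 90, 89] upright [324. 210.] [97, 65, 45]
scene 0.05 folded [340. 219.] [23, 24, 25] upright [324. 207.] [24, 23, 28]
  before at r=.05: [165 119  72]
turner 0.89 [398. 327.] [ 0.39  -0.284  0.05 ] [-0.3389 -0.3419]
turner_grip 0.75 [398. 321.] [ 0.398 -0.28   0.063] [-0.3301 -0.3418]
lid 0.88 [285. 223.] [0.509 0.172 0.06 ] [-0.0226  0.0079]
toy_frog 0.87 [254. 256.] [0.379 0.18  0.02 ] [-0.1338  0.0748]
lever_tip 0.65 [328. 216.] [0.593 0.078 0.076] [ 0.0081 -0.1149]
```

```bash
python3 -c "
from cell import *
print(sign_off())"
```

```text
the job is handed in; nothing more can be done
None
```

I handed the job in at about 52 s on the robot's clock: two rusks were present and both are in the dish (one partly on the other), the turner is back in its rest, the lid is on both pins and the lever is folded down; sign-off returned no verdict, and the last checks were from measurements only, as I had used all my picture views.

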